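# Make up the two weighing kits in their carriers

## Task

Make up the two weighing kits from the stock on the bench: the carrier with three places gets the white sample jar, the largest brass weight and the forceps, and the carrier with two places gets the amber dropper bottle and the smallest brass weight. Each goes into the place cut for it, down on its floor (the jar, the bottle and the weights standing, the forceps lying flat in the slot, either end first), set down and not dropped. Leave the middle-sized weight and the small vial standing where they are, and tip nothing over.

Things in the scene. Friction and masses are not known exactly. Their poses are not given: they have to be found in the camera images.
- carrier_three: Large carrier, fixed light grey block 170 (x) x 230 (y) x 16 mm, wire grip at each y end (14 mm out, 12 high). Origin: underside centre; x roughly away from robot. In the top (mm): jar recess 66 across at x 42.5 y 45, floor z 6; weight recess 37 across at x 42.5 y -55, floor z 9; forceps slot 34 (x) x 148 (y) at x -43 y 0, floor z 8, crossed by finger notch x -85..0, y -24..24, floor z 8.
- carrier_two: Small kit carrier: fixed light grey plastic block 100 (x) x 170 (y) x 16 mm high, a wire grip at each y end (14 mm out, 12 high). Origin: centre of the underside; x points roughly away from the robot, z up. In its top, with dark linings: bottle recess 48 mm across at x 0, y +40 mm, floor at z 6 mm; weight recess 27 mm across at x 0, y -50 mm, floor at z 11 mm.
- jar: White plastic sample jar with a white cap, 54 mm diameter, 66 mm tall, upright, 110 g. Origin: centre of its underside, z up. Goes into the jar recess of the large carrier.
- bottle: Amber dropper bottle with a black top, 37 mm diameter up to about 50 mm height, narrower above, 81 mm tall, upright, 55 g. Origin: centre of its underside, z up. Goes into the bottle recess of the small carrier.
- weight_large: Largest of three brass check weights of the same shape (cylinder, neck, knob on top): 25 mm diameter (straight to 21 mm height, then tapering to the knob), 34 mm tall, upright, 100 g. Origin: centre of its underside, z up. Goes into the weight recess of the large carrier.
- weight_small: Smallest of the three brass check weights: 15 mm diameter (straight to 12 mm height, then tapering to the knob), 24 mm tall, upright, 20 g. Origin: centre of its underside, z up. Goes into the weight recess of the small carrier.
- forceps: Steel forceps lying flat on the bench at one side, 127 mm long (along its y), 18 mm wide at most (x), 8 mm high (z), 20 g; grip across the legs at the middle. Origin: centre of its underside, z up. Goes flat into the slot of the large carrier, its y along the carrier's y, either way round.
- weight_middle: Middle one of the three brass weights, 20 mm diameter, 30 mm tall, 50 g, upright; in neither kit: leave it. Origin: centre of its underside, z up.
- vial: Small glass sample vial with a white cap, 27 mm diameter, 49 mm tall, upright on the bench at one side; in neither kit: leave it. Origin: centre of its underside, z up.

How it is judged:
At the end, for the whole second after the job is handed in: Each thing down on the floor of its own place (height within 3 mm), within 9 mm of its centre along each carrier edge (forceps 11 mm lengthwise, within 0.2 rad), upright or flat within 0.12 rad, released and at rest; middle weight and vial upright, within 20 mm of where they stood (x of jar in the frame of carrier_three between 0.0335 and 0.0515 m and y of jar in the frame of carrier_three between 0.036 and 0.054 m and z of jar in the frame of carrier_three between 0.003 and 0.009 m and angle between each of jar, weight_large, forceps, bottle, weight_small, weight_middle, vial's own z axis and vertical below 0.12 rad and linear speed of each of jar, weight_large, forceps, bottle, weight_small below 0.02 m/s and contact force between each of jar, weight_large, forceps, bottle, weight_small and the fingers below 0.05 N and x of weight_large in the frame of carrier_three between 0.0335 and 0.0515 m and y of weight_large in the frame of carrier_three between -0.064 and -0.046 m and z of weight_large in the frame of carrier_three between 0.006 and 0.012 m and x of forceps in the frame of carrier_three between -0.052 and -0.034 m and y of forceps in the frame of carrier_three between -0.011 and 0.011 m and z of forceps in the frame of carrier_three between 0.005 and 0.011 m and x of bottle in the frame of carrier_two between -0.009 and 0.009 m and y of bottle in the frame of carrier_two between 0.031 and 0.049 m and z of bottle in the frame of carrier_two between 0.003 and 0.009 m and x of weight_small in the frame of carrier_two between -0.009 and 0.009 m and y of weight_small in the frame of carrier_two between -0.059 and -0.041 m and z of weight_small in the frame of carrier_two between 0.008 and 0.014 m and angle between the y axis of forceps and the y axis of carrier_three, either way round below 0.2 rad and distance of each of weight_middle, vial from where it was at the start of the episode below 0.02 m); the robot touches nothing.
It fails at once if a thing is tipped over (more than 0.8 rad) (angle between any of jar, bottle, weight_large, weight_small, weight_middle, vial's own z axis and vertical above 0.8 rad).
It fails at once if a kit thing is dropped: falls free, out of the fingers, faster than 0.9 m/s (about 4 cm) ((linear speed of jar above 0.9 m/s and contact force between jar and the fingers below 0.01 N) or (linear speed of weight_large above 0.9 m/s and contact force between weight_large and the fingers below 0.01 N) or (linear speed of forceps above 0.9 m/s and contact force between forceps and the fingers below 0.01 N) or (linear speed of bottle above 0.9 m/s and contact force between bottle and the fingers below 0.01 N) or (linear speed of weight_small above 0.9 m/s and contact force between weight_small and the fingers below 0.01 N)).
It fails at once if the middle weight or the vial is shifted by more than 30 mm (distance of any of weight_middle, vial from where it was at the start of the episode above 0.03 m).
It also fails if it takes over 122 s, if anything falls off the work surface, if the arm or the gripper's body presses on something with over 40 N, if the wrist force passes 120 N, or if a joint passes its speed limit or range.

## Robot

A 7-joint arm with a two-finger parallel gripper is mounted at the origin on a cart in front of the work surface, level with it; the furniture and walls round the work are solid. World frame = base frame: x ahead of the robot, y to its left, z up, the work surface at z = 0. Lengths are in m, angles in rad, forces in N, time in s.
With the tool pointing down it reaches from about 0.4 to 0.85 m from the base axis. Payload 10.4 kg.
Tool frame: the origin (TCP) lies at the very end of the fingers, on their centre line; the grasp point (between the pads) lies 19 mm behind it; z points along the fingers, y is the line along which they close (so a half turn about z gives the same grasp; the last joint's range is limited). The gripper opens to 85 mm and grips with 20 to 120 N. Pads are 22 mm wide; open, the fingers measure 114 mm over their backs; the gripper's body (76 mm by 85 mm) begins 54 mm behind the grasp point. The pads swing forward as they close: fully open they stand 13 mm farther back than shut.
Start: joints at [1.285, 0.332, -0.065, 1.46, 0.022, 1.35, -0.088], TCP at [0.162, -0.604, 0.231] pointing down, gripper open.
Joint ranges: [-2.6, 2.6], [-0.5, 2.12], [-1.47, 1.34], [0.16, 2.42], [-1.27, 4.41], [0.06, 2.06], [-2.6, 2.6]. Speed limits (rad/s): [2.22, 2.22, 2.79, 2.79, 3.14, 3.14, 3.14].

## Interface

Orientations are given as a unit quaternion [x, y, z, w].
In Python, from workcell import manip, optics gives the robot as it stands.
- The arm moves only by the tool jog_arm, never from a script. Its arguments are lists of equal length, an entry for each row: "dr": the turn, a rotation vector about the tool's x, y, z normalised to -1 to 1, where 1 is 4 degrees, a list of three; "translation": the shift along the tool's x, y, z normalised to -1 to 1, where 1 is 0.025 m, a list of three; "jaw": the opening, from 0 (shut) to 1 (fully open). A call has 1 to 10 rows; each row shifts and turns the commanded pose from where the row before left it, along the tool's axes as they then stand; what a row does not reach is not made up. A row lasts 1/10 s, in which the tool goes at most 50 mm and 8.59 degrees, less where a joint would pass 70% of its speed; a pose out of reach is approached as far as the arm can. A call with a number of a shift or a turn outside -1 to 1 is refused whole. A call with a gripper value outside its range is refused whole. The fingers move at their own pace and stop on an object; "squeeze" is the grip in N (left out, the last holds). Time passes only in rows, so rows that do not move let the fingers close. It gives the time, the measured TCP pose, the force, the opening and the grip force at its end, in the units of the state.
- manip.get_obs(): the state, without advancing time (a new reading comes with each control period).
- optics.camera(name): name is "scene" or "top" or "wrist"; returns a dict with "color" (480x640x3 uint8, red, green, blue), "mtx" (3x3 intrinsics, pixels), "R" (3x3) and "t" (3): a world point X has camera coordinates R X + t. Camera axes: x right, y down, z forward; pixel columns grow to the right and rows downward; lengths in m; the calibration is good to about 2 mm. The wrist camera is an equidistant fisheye: a pixel r from the principal point sees the ray r / f radians off the axis. A picture is of the moment at which its call begins. There is no depth.
- manip.hand_in(): hands the job in; it is judged then, once.
The state is a dict: "clock": time; "joint_pos": joint angles; "joint_velocities": joint speeds; "tau": joint torques, N m; "position": TCP position; "ee_rot": TCP orientation; "ft_force": force on the tool from outside, world axes, zero at the start; "torque": the same for the moment, N m; "grip_width": opening from 0.0 (shut) to 1.0 (fully open); "grasp_force": force on a finger pad.
Only numpy, scipy, OpenCV 4.12 (cv2) and the standard library are available. Lean on these libraries where they do the work, as an engineer would, in place of code of your own. Each camera call takes 0.05 s, during which the arm holds its last target. There are 200 camera calls.

## Working session

There is one attempt and no reset: what is moved stays moved. The work goes in short steps, Python scripts to look and compute and a tool call to move; the robot and the scene stay as the last step left them, time stands still between calls to the robot, and variables do not carry over. Pictures are saved under pics/ and viewed, at most 14 in all, crops included, and the job is handed in when it is done.

Besides the shell and the picture viewer there is one more tool, called after "Request:" by a JSON object that holds its "name" and its "arguments", one argument or row to a line. jog_arm: Moves the arm, as the interface text tells. Scaled input: -1 to 1 covers 0.025 m each way for a shift and 4 degrees each way for a turn. Its arguments: {"type":"object","properties":{"dr":{"type":"array","items":{"type":"array","items":{"type":"number"}}},"translation":{"type":"array","items":{"type":"array","items":{"type":"number"}}},"jaw":{"type":"array","items":{"type":"number"}},"squeeze":{"type":"number"}},"required":["dr","translation","jaw"]}

```bash
mkdir -p pics; ls; python3 - <<'E'
from workcell import manip, optics
import cv2,numpy as np,pickle
o=manip.get_obs(); print({k:np.round(v,3).tolist() for k,v in o.items()})
for n in ["top","scene"]:
    c=optics.camera(n); cv2.imwrite(f"pics/{n}0.png",c["color"][:,:,::-1]); pickle.dump(c,open(f"{n}.pkl","wb"))
    print(n,c["mtx"].round(1).tolist(),c["R"].round(3).tolist(),c["t"].round(3).tolist())
E
```

```text
pics
{'clock': 0.0, 'joint_pos': [1.285, 0.333, -0.065, 1.461, 0.022, 1.35, -0.088], 'joint_velocities': [-0.002, -0.0, -0.001, -0.001, -0.002, 0.001, 0.0], 'tau': [0.002, -62.544, 0.05, -39.16, 0.016, 0.01, 0.0], 'position': [0.162, -0.603, 0.231], 'ee_rot': [0.991, 0.131, -0.0, -0.001], 'ft_force': [-0.534, 1.233, -0.047], 'torque': [0.003, 0.054, -0.012], 'grasp_force': 0.0, 'grip_width': 0.999}
top [[527.1, 0.0, 316.8], [0.0, 527.1, 244.1], [0.0, 0.0, 1.0]] [[0.026, -1.0, 0.0], [-0.987, -0.026, -0.157], [0.157, 0.004, -0.988]] [-0.021, 0.573, 1.442]
scene [[488.4, 0.0, 322.4], [0.0, 488.4, 241.0], [0.0, 0.0, 1.0]] [[-0.687, -0.727, 0.015], [-0.446, 0.405, -0.798], [0.574, -0.554, -0.603]] [0.393, 0.278, 0.952]
```

View pics/top0.png

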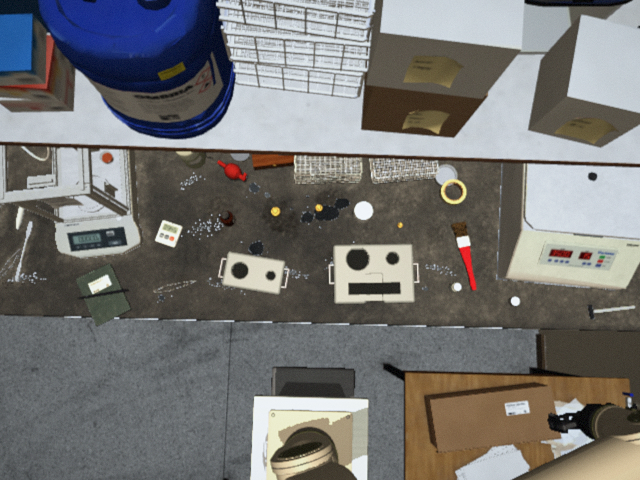

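View pics/scene0.png

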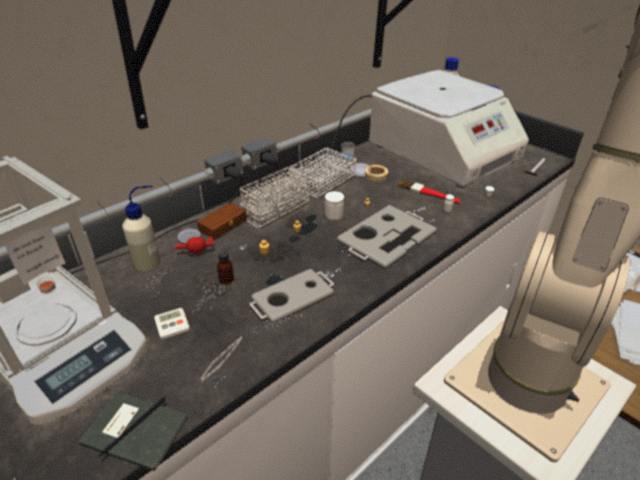

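The top view shows the small carrier (254,273), large carrier (373,274), bottle (228,217), jar (364,210), brass weights (275,211), (319,208) and (400,225), forceps (175,286), and vial (456,287). I'll zoom in on these.

```bash
cat > h.py <<'E'
import numpy as np,pickle,cv2
def px2w(c,u,v,z):
    d=np.linalg.inv(c["mtx"])@[u,v,1.]; C=-c["R"].T@c["t"]; w=c["R"].T@d
    return C+w*(z-C[2])/w[2]
def w2px(c,X):
    p=c["mtx"]@(c["R"]@np.asarray(X)+c["t"]); return p[:2]/p[2]
E
python3 - <<'E'
from h import *
for i,n in [("top","top"),("scene","scene")]:
    im=cv2.imread(f"pics/{i}0.png")
    for k,(u,v) in enumerate([(150,185),(300,185)] if i=="top" else []):
        a=cv2.resize(im[v:v+135,u:u+190],None,fx=4,fy=4,interpolation=cv2.INTER_CUBIC)
        for g in range(0,190,20): cv2.putText(a,str(u+g),(g*4,10),0,.35,(0,255,255),1); cv2.line(a,(g*4,12),(g*4,18),(0,255,255),1)
        for g in range(0,135,20): cv2.putText(a,str(v+g),(0,g*4+4),0,.35,(0,255,255),1)
        cv2.imwrite(f"pics/crop{k}.png",a)
c=pickle.load(open("top.pkl","rb"))
for n,u,v,z in [("two",254,273,.016),("three",373,274,.016),("bot",228,217,.08),("jar",364,210,.066),("wL",275,211,.03),("wm",319,208,.03),("ws",400,225,.02),("forc",175,286,.008),("vial",456,287,.049)]:
    print(n,px2w(c,u,v,z).round(3))
E
```

```text
two [0.489 0.171 0.016]
three [ 0.495 -0.169  0.016]
bot [0.637 0.242 0.08 ]
jar [ 0.67  -0.136  0.066]
wL [0.669 0.117 0.03 ]
wm [ 0.681 -0.01   0.03 ]
ws [ 0.639 -0.245  0.02 ]
forc [0.447 0.396 0.008]
vial [ 0.462 -0.396  0.049]
```

View pics/crop0.png

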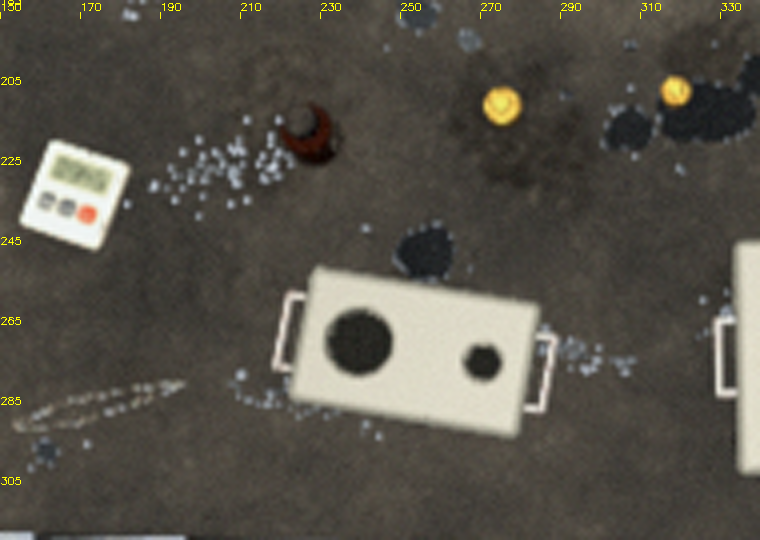

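View pics/crop1.png

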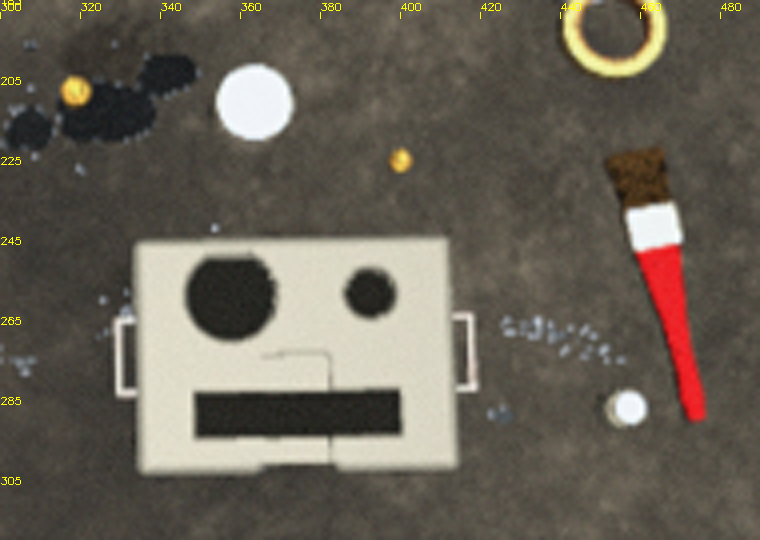

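The crops give clear outlines of the carrier corners, recesses and objects, so I'll measure them with sub-pixel segmentation. I'll cross-check the results against the scene camera.

```bash
cat > meas.py <<'E'
from h import *
c=pickle.load(open("top.pkl","rb")); s=pickle.load(open("scene.pkl","rb"))
im=c["color"].astype(int)
def blob(mask,u0,v0,u1,v1):
    m=np.zeros(mask.shape,np.uint8); m[v0:v1,u0:u1]=mask[v0:v1,u0:u1]
    n,l,st,ce=cv2.connectedComponentsWithStats(m,connectivity=8); i=1+np.argmax(st[1:,4]); 
    return ce[i],st[i],l==i
R,G,B=im[...,0],im[...,1],im[...,2]
light=(im.min(2)>140); dark=(im.max(2)<90); br=(R>130)&(R-B>60)
print("cam",(-c["R"].T@c["t"]).round(3))
def car(name,box,pts):
    ce,st,m=blob(light,*box)
    m=cv2.morphologyEx(m.astype(np.uint8),cv2.MORPH_OPEN,np.ones((7,7)))
    q=cv2.boxPoints(cv2.minAreaRect(np.argwhere(m)[:,::-1].astype(np.float32)))
    w=np.array([px2w(c,*p,.016) for p in q]); print(name,"corners",w[:,:2].round(3).tolist(),"ctr",w.mean(0)[:2].round(4))
    obs=[]; 
    for b in pts: e,st,_=blob(dark,*b); obs.append(px2w(c,*e,.016)[:2]); print("  hole",e.round(1),st[4],obs[-1].round(4))
    return np.array(obs)
def fit(L,W):
    L=np.array(L,float); a=L-L.mean(0); b=W-W.mean(0)
    th=np.arctan2((a[:,0]*b[:,1]-a[:,1]*b[:,0]).sum(),(a*b).sum()); r=np.array([[np.cos(th),-np.sin(th)],[np.sin(th),np.cos(th)]])
    t=W.mean(0)-r@L.mean(0); print("  fit yaw deg",np.degrees(th).round(2),"origin",t.round(4),"resid mm",((L@r.T+t-W)*1e3).round(1).tolist())
w2=car("two",(215,245,295,300),[(228,258,252,284),(262,265,280,283)]); fit([[0,.04],[0,-.05]],w2)
w3=car("three",(325,240,425,308),[(343,245,372,272),(383,248,402,268),(345,280,404,298)]); fit([[.0425,.045],[.0425,-.055],[-.043,0]],w3)
for n,box,mk,z in [("jar",(350,197,378,225),light,.064),("wL",(265,200,287,220),br,.022),("wM",(309,200,327,218),br,.02),("wS",(392,217,408,233),br,.016),("vial",(446,277,470,298),light,.047)]:
    e,st,_=blob(mk,*box); print(n,e.round(1),st[2:],px2w(c,*e,z).round(4)[:2])
# bottle cap dark, forceps
e,st,m=blob((im.max(2)<75),218,205,240,232); print("bottle dark",e.round(1),st,px2w(c,*e,.06).round(4))
print("shelf/rack edge x", px2w(c,330,186,0)[:2].round(3),px2w(c,400,182,0)[:2].round(3))
E
python3 meas.py
python3 - <<'E'
from h import *
s=pickle.load(open("scene.pkl","rb"));im=s["color"][:,:,::-1]
def up(u,v,w,h,f):
    a=cv2.resize(np.ascontiguousarray(im[v:v+h,u:u+w]),None,fx=f,fy=f,interpolation=cv2.INTER_CUBIC)
    for g in range(0,w,20): cv2.putText(a,str(u+g),(g*f,10),0,.35,(0,255,255),1)
    for g in range(0,h,20): cv2.putText(a,str(v+g),(0,g*f+4),0,.35,(0,255,255),1)
    return a
cv2.imwrite("pics/sc.png",up(190,180,190,145,4))
E
```

```text
cam [ 0.34  -0.012  1.514]
two corners [[0.456, 0.26], [0.549, 0.249], [0.526, 0.087], [0.433, 0.099]] ctr [0.491  0.1735]
  hole [239.5 270.2] 192 [0.4964 0.2127]
  hole [270.5 275.3] 53 [0.4841 0.1235]
  fit yaw deg -7.87 origin [0.4909 0.1731] resid mm [[-0.0, -0.0], [0.0, 0.0]]
three corners [[0.574, -0.055], [0.584, -0.281], [0.422, -0.283], [0.412, -0.061]] ctr [ 0.4982 -0.17  ]
  hole [357.2 259. ] 359 [ 0.5375 -0.1229]
  hole [392.1 258. ] 105 [ 0.5428 -0.2229]
  hole [373.8 287.9] 555 [ 0.4557 -0.1711]
  fit yaw deg 2.58 origin [ 0.4978 -0.1696] resid mm [[0.8, 0.2], [0.0, 0.3], [-0.8, -0.4]]
jar [363.2 210.1] [ 19  19 289] [ 0.6701 -0.1342]
wL [275.  210.9] [ 9  9 67] [0.6707 0.1174]
wM [318.3 207.2] [ 8  7 43] [ 0.6856 -0.0076]
wS [400.  224.7] [ 5  6 24] [ 0.6408 -0.2452]
vial [456.7 286.5] [ 9  8 63] [ 0.4632 -0.3985]
bottle dark [227.5 216.8] [218 205  22  27 414] [0.642  0.2473 0.06  ]
shelf/rack edge x [ 0.755 -0.04 ] [ 0.773 -0.248]
```

View pics/sc.png

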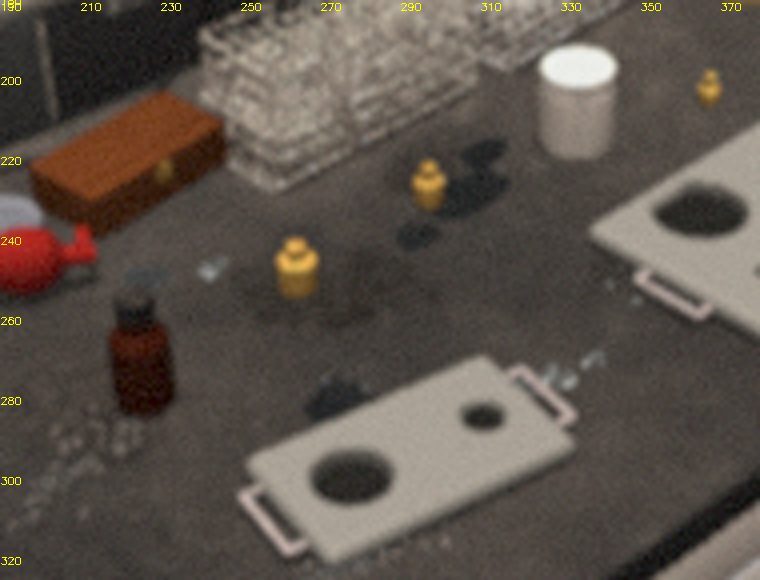

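The scene crop shows the bottle top (223.5,254), large weight knob (263.4,240), jar cap centre (334.2,196.2) and small weight knob (367.2,197.7). I'll compare those positions with the top view.

```bash
python3 - <<'E'
from h import *
c=pickle.load(open("top.pkl","rb")); s=pickle.load(open("scene.pkl","rb"))
for n,u,v,z in [("bottle",223.5,254,.081),("bottle base front",226,283,0),("wL",263.5,240,.034),("jar",334.2,196.2,.066),("wS",367.2,197.7,.024),("c2 hole b",277.4,299,.016),("c2 hole w",310.4,284,.016)]: print("scene",n,px2w(s,u,v,z).round(4))
print("top bottle cap",px2w(c,225.1,214.1,.081).round(4),"knob wL",px2w(c,275,211,.034).round(4))
im=c["color"].astype(np.float32).mean(2); r=im[276:298,148:202]; bg=cv2.medianBlur(r,5) if 0 else np.median(r)
m=(r-bg)>14; m=m.astype(np.uint8); n,l,st,ce=cv2.connectedComponentsWithStats(cv2.dilate(m,np.ones((3,3),np.uint8)),connectivity=8)
i=1+np.argmax(st[1:,4]); ys,xs=np.where((l==i)&(m>0)); P=np.array([px2w(c,x+148,y+276,.006)[:2] for x,y in zip(xs,ys)])
rect=cv2.minAreaRect((P*1000).astype(np.float32)); print("forceps rect mm",rect); 
P0=P.mean(0);w,V=np.linalg.eigh(np.cov((P-P0).T)); print("mean",P0.round(4),"axis",V[:,1].round(3)); pr=(P-P0)@V[:,1]; print("range",pr.min().round(4),pr.max().round(4))
for p in [(153,291.8),(195.9,280.5)]: print(px2w(c,*p,.006).round(4))
E
```

```text
scene bottle [0.6393 0.2526 0.081 ]
scene bottle base front [0.6328 0.2602 0.    ]
scene wL [0.6712 0.1146 0.034 ]
scene jar [ 0.6651 -0.1322  0.066 ]
scene wS [ 0.6413 -0.2473  0.024 ]
scene c2 hole b [0.4937 0.2143 0.016 ]
scene c2 hole w [0.4806 0.1252 0.016 ]
top bottle cap [0.645  0.2506 0.081 ] knob wL [0.6678 0.1164 0.034 ]
forceps rect mm ((444.1776123046875, 396.1494445800781), (32.51210403442383, 125.15959930419922), 21.446083068847656)
mean [0.4456 0.4026] axis [-0.298  0.955]
range -0.0682 0.0575
[0.4291 0.4582 0.006 ]
[0.4645 0.3377 0.006 ]
```

```bash
cat > plan.py <<'E'
import sys,numpy as np,json
from workcell import manip
from scipy.spatial.transform import Rotation as Ro
# args: x y z yaw_deg n   -> rows (tool axes) from the present pose; vertical tool
x,y,z,yaw,n=map(float,sys.argv[1:6]); n=int(n)
o=manip.get_obs(); Rm=Ro.from_quat(o["ee_rot"]); p=np.array(o["position"])
goal=Ro.from_euler('z',yaw,degrees=True)*Ro.from_quat([1,0,0,0])
full=(Rm.inv()*goal).as_rotvec(); T=np.array([x,y,z])-p; dr=[];tr=[]
for i in range(n):
    Rk=Rm*Ro.from_rotvec(full*i/n)
    tr.append((Rk.inv().apply(T/n)/.025).round(2).tolist()); dr.append((np.degrees(full/n)/4).round(2).tolist())
print("t",round(o["clock"],1),"p",p.round(4),"max",np.abs(tr).max(),np.abs(dr).max())
for a in range(0,n,10): print("dr",json.dumps(dr[a:a+10])); print("tr",json.dumps(tr[a:a+10]))
E
python3 plan.py .641 -.246 .13 90 30
```

```text
t 0.1 p [ 0.1623 -0.6032  0.2306] max 0.8 0.62
dr [[-0.0, -0.0, -0.62], [-0.0, -0.0, -0.62], [-0.0, -0.0, -0.62], [-0.0, -0.0, -0.62], [-0.0, -0.0, -0.62], [-0.0, -0.0, -0.62], [-0.0, -0.0, -0.62], [-0.0, -0.0, -0.62], [-0.0, -0.0, -0.62], [-0.0, -0.0, -0.62]]
tr [[0.74, -0.29, 0.13], [0.75, -0.26, 0.13], [0.76, -0.23, 0.13], [0.77, -0.19, 0.13], [0.78, -0.16, 0.13], [0.79, -0.13, 0.13], [0.79, -0.09, 0.13], [0.79, -0.06, 0.13], [0.8, -0.02, 0.13], [0.8, 0.01, 0.13]]
dr [[-0.0, -0.0, -0.62], [-0.0, -0.0, -0.62], [-0.0, -0.0, -0.62], [-0.0, -0.0, -0.62], [-0.0, -0.0, -0.62], [-0.0, -0.0, -0.62], [-0.0, -0.0, -0.62], [-0.0, -0.0, -0.62], [-0.0, -0.0, -0.62], [-0.0, -0.0, -0.62]]
tr [[0.8, 0.05, 0.13], [0.79, 0.08, 0.13], [0.79, 0.12, 0.13], [0.78, 0.15, 0.13], [0.78, 0.18, 0.13], [0.77, 0.22, 0.13], [0.76, 0.25, 0.13], [0.74, 0.28, 0.13], [0.73, 0.32, 0.13], [0.72, 0.35, 0.13]]
dr [[-0.0, -0.0, -0.62], [-0.0, -0.0, -0.62], [-0.0, -0.0, -0.62], [-0.0, -0.0, -0.62], [-0.0, -0.0, -0.62], [-0.0, -0.0, -0.62], [-0.0, -0.0, -0.62], [-0.0, -0.0, -0.62], [-0.0, -0.0, -0.62], [-0.0, -0.0, -0.62]]
tr [[0.7, 0.38, 0.13], [0.68, 0.41, 0.13], [0.67, 0.44, 0.13], [0.65, 0.47, 0.13], [0.63, 0.49, 0.13], [0.6, 0.52, 0.13], [0.58, 0.55, 0.13], [0.56, 0.57, 0.13], [0.53, 0.59, 0.13], [0.5, 0.62, 0.13]]
```

Request:
{"name": "jog_arm", "arguments": {
  "dr": [
    [0,0,-0.62],
    [0,0,-0.62],
    [0,0,-0.62],
    [0,0,-0.62],
    [0,0,-0.62],
    [0,0,-0.62],
    [0,0,-0.62],
    [0,0,-0.62],
    [0,0,-0.62],
    [0,0,-0.62]
  ],
  "translation": [
    [0.74,-0.29,0.13],
    [0.75,-0.26,0.13],
    [0.76,-0.23,0.13],
    [0.77,-0.19,0.13],
    [0.78,-0.16,0.13],
    [0.79,-0.13,0.13],
    [0.79,-0.09,0.13],
    [0.79,-0.06,0.13],
    [0.8,-0.02,0.13],
    [0.8,0.01,0.13]
  ],
  "jaw": [1,1,1,1,1,1,1,1,1,1],
  "squeeze": 30
}}

```text
clock: 1.1
position: [0.3235, -0.484, 0.1986]
ee_rot: [0.94, 0.343, 0.0, 0.0]
ft_force: [-0.2, -0.0, 0.2]
grip_width: 1.002
grasp_force: 0.0
```

Request:
{"name": "jog_arm", "arguments": {
  "dr": [
    [0,0,-0.62],
    [0,0,-0.62],
    [0,0,-0.62],
    [0,0,-0.62],
    [0,0,-0.62],
    [0,0,-0.62],
    [0,0,-0.62],
    [0,0,-0.62],
    [0,0,-0.62],
    [0,0,-0.62]
  ],
  "translation": [
    [0.8,0.05,0.13],
    [0.79,0.08,0.13],
    [0.79,0.12,0.13],
    [0.78,0.15,0.13],
    [0.78,0.18,0.13],
    [0.77,0.22,0.13],
    [0.76,0.25,0.13],
    [0.74,0.28,0.13],
    [0.73,0.32,0.13],
    [0.72,0.35,0.13]
  ],
  "jaw": [0.9,0.8,0.7,0.6,0.5,0.45,0.45,0.45,0.45,0.45]
}}

```text
clock: 2.1
position: [0.4841, -0.3656, 0.166]
ee_rot: [0.844, 0.536, 0.0, 0.0]
ft_force: [0.9, 0.6, -0.5]
grip_width: 0.451
grasp_force: 0.0
```

Request:
{"name": "jog_arm", "arguments": {
  "dr": [
    [0,0,-0.62],
    [0,0,-0.62],
    [0,0,-0.62],
    [0,0,-0.62],
    [0,0,-0.62],
    [0,0,-0.62],
    [0,0,-0.62],
    [0,0,-0.62],
    [0,0,-0.62],
    [0,0,-0.62]
  ],
  "translation": [
    [0.7,0.38,0.13],
    [0.68,0.41,0.13],
    [0.67,0.44,0.13],
    [0.65,0.47,0.13],
    [0.63,0.49,0.13],
    [0.6,0.52,0.13],
    [0.58,0.55,0.13],
    [0.56,0.57,0.13],
    [0.53,0.59,0.13],
    [0.5,0.62,0.13]
  ],
  "jaw": [0.45,0.45,0.45,0.45,0.45,0.45,0.45,0.45,0.45,0.45]
}}

```text
clock: 3.1
position: [0.6448, -0.2478, 0.1335]
ee_rot: [0.709, 0.705, -0.0, 0.0]
ft_force: [-0.3, -0.5, -0.1]
grip_width: 0.453
grasp_force: 0.0
```

```bash
python3 - <<'E'
from workcell import manip, optics
import cv2,numpy as np
o=manip.get_obs(); print({k:np.round(o[k],3).tolist() for k in ["clock","position","ee_rot","joint_pos","grip_width"]})
c=optics.camera("wrist"); cv2.imwrite("pics/w1.png",c["color"][:,:,::-1]); print(c["mtx"],c["R"].round(3),c["t"].round(3))
E
python3 plan.py .641 -.246 .007 90 7
```

```text
{'clock': 3.1, 'position': [0.645, -0.248, 0.134], 'ee_rot': [0.709, 0.705, -0.0, 0.0], 'joint_pos': [0.631, 0.585, -0.485, 1.362, 0.274, 1.261, 0.126], 'grip_width': 0.453}
[[371.64829954   0.         324.51661028]
 [  0.         371.64829954 242.58518152]
 [  0.           0.           1.        ]] [[ 1.    -0.006 -0.001]
 [-0.005 -0.964  0.265]
 [-0.002 -0.265 -0.964]] [-0.646 -0.245  0.219]
t 3.1 p [ 0.6468 -0.2442  0.1328] max 0.72 0.0
dr [[0.0, -0.0, 0.0], [0.0, -0.0, 0.0], [0.0, -0.0, 0.0], [0.0, -0.0, 0.0], [0.0, -0.0, 0.0], [0.0, -0.0, 0.0], [0.0, -0.0, 0.0]]
tr [[-0.01, -0.03, 0.72], [-0.01, -0.03, 0.72], [-0.01, -0.03, 0.72], [-0.01, -0.03, 0.72], [-0.01, -0.03, 0.72], [-0.01, -0.03, 0.72], [-0.01, -0.03, 0.72]]
```

View pics/w1.png

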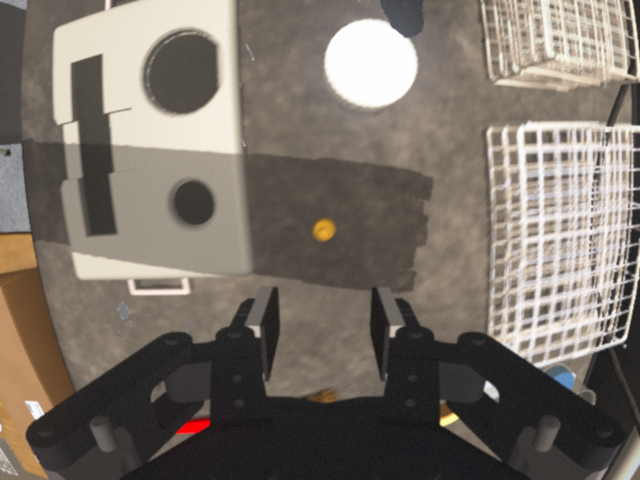

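The wrist view shows the small weight's knob at (324,230), the jar top at (371,63), the jar recess at (183,72) and the weight recess at (193,203). I'll convert these through the fisheye model.

```bash
cat >> h.py <<'E'
def wpx2w(c,u,v,z):
    a=cv2.fisheye.undistortPoints(np.array([[[u,v]]],float),c["mtx"],np.zeros(4))[0,0]
    C=-c["R"].T@c["t"]; w=c["R"].T@np.array([a[0],a[1],1.]); return (C+w*(z-C[2])/w[2])[:2]
E
cat > wr.py <<'E'
import sys
from h import *
from workcell import manip,optics
c=optics.camera("wrist"); pickle.dump(c,open("w.pkl","wb")); cv2.imwrite(sys.argv[1],c["color"][:,:,::-1])
o=manip.get_obs(); print("p",o["position"].round(4) if hasattr(o["position"],"round") else o["position"])
E
python3 wr.py pics/w2.png; python3 - <<'E'
from h import *
c=pickle.load(open("w.pkl","rb")); im=c["color"].astype(int); m=((im[...,0]>120)&(im[...,0]-im[...,2]>70)).astype(np.uint8); m[280:]=0
n,l,s,e=cv2.connectedComponentsWithStats(m); i=1+np.argmax(s[1:,4]); print(e[i],s[i],wpx2w(c,*e[i],.015))
print("jar",wpx2w(c,371,63,.066),"jarhole",wpx2w(c,183,72,.016),"whole",wpx2w(c,193,203,.016),"slot",wpx2w(c,94,147,.016))
E
python3 plan.py .641 -.246 .007 90 7 | head -3
```

```text
p [ 0.6458 -0.2449  0.1329]
[ 15.20800696 252.92254134] [   0  235   35   39 1149] [ 0.34805428 -0.25981701]
jar [ 0.67265444 -0.13194617] jarhole [ 0.54507301 -0.12197417] whole [ 0.55034281 -0.2189575 ] slot [ 0.46507115 -0.1710059 ]
t 3.2 p [ 0.6458 -0.2449  0.1329] max 0.72 0.01
dr [[0.0, -0.0, -0.01], [0.0, -0.0, -0.01], [0.0, -0.0, -0.01], [0.0, -0.0, -0.01], [0.0, -0.0, -0.01], [0.0, -0.0, -0.01], [0.0, -0.0, -0.01]]
tr [[-0.01, -0.03, 0.72], [-0.01, -0.03, 0.72], [-0.01, -0.03, 0.72], [-0.01, -0.03, 0.72], [-0.01, -0.03, 0.72], [-0.01, -0.03, 0.72], [-0.01, -0.03, 0.72]]
```

```bash
python3 - <<'E'
from h import *
c=pickle.load(open("w.pkl","rb")); im=c["color"].astype(int); m=((im[...,0]>120)&(im[...,0]-im[...,2]>70)).astype(np.uint8); m[280:]=0; m[:,:260]=0
n,l,s,e=cv2.connectedComponentsWithStats(m); i=1+np.argmax(s[1:,4]); print(e[i],s[i],wpx2w(c,*e[i],.015), "C",-c["R"].T@c["t"])
g=cv2.cvtColor(c["color"],cv2.COLOR_RGB2GRAY)
from workcell import manip
# recess rims in wrist image
d=(c["color"].max(2)<60).astype(np.uint8)
n,l,s,e=cv2.connectedComponentsWithStats(d)
for k in range(1,n):
    if 300<s[k,4]<9000 and e[k][0]<260 and e[k][1]<260: print("dark",e[k].round(1),s[k],wpx2w(c,*e[k],.016).round(4))
# carrier top corners by eye
for p in [(237,2),(252,270),(77,276),(53,27)]: print(p,wpx2w(c,*p,.016).round(4))
s=pickle.load(open("scene.pkl","rb")); print("scene jarhole",px2w(s,364.6,232.3,.016).round(4))
im=cv2.cvtColor(s["color"],cv2.COLOR_RGB2BGR)[195:280,325:450]; cv2.imwrite("pics/sc3.png",cv2.resize(im,None,fx=6,fy=6,interpolation=cv2.INTER_CUBIC))
E
```

```text
[318.77428571 236.03142857] [309 226  21  21 350] [ 0.64272887 -0.24438289] C [ 0.64692872 -0.17854356  0.27464989]
dark [ 94.1 189. ] [  77  144   35   94 2408] [ 0.4623 -0.2046]
dark [189.3 208.1] [ 170  187   39   42 1267] [ 0.5471 -0.2227]
(237, 2) [ 0.5844 -0.0715]
(252, 270) [ 0.5927 -0.2703]
(77, 276) [ 0.4292 -0.2796]
(53, 27) [ 0.4162 -0.0594]
scene jarhole [ 0.5354 -0.1219  0.016 ]
```

View pics/sc3.png

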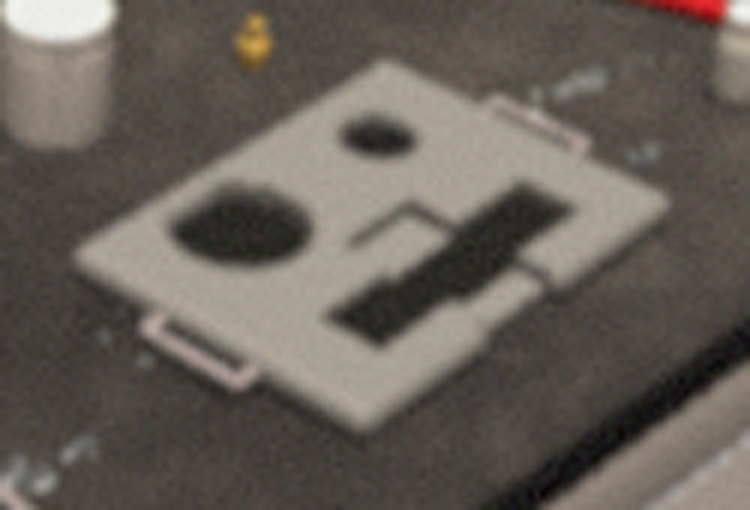

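Request:
{"name": "jog_arm", "arguments": {
  "dr": [
    [0,0,0],
    [0,0,0],
    [0,0,0],
    [0,0,0],
    [0,0,0],
    [0,0,0],
    [0,0,0],
    [0,0,0],
    [0,0,0]
  ],
  "translation": [
    [0,-0.02,0.72],
    [0,-0.02,0.72],
    [0,-0.02,0.72],
    [0,-0.02,0.72],
    [0,-0.02,0.72],
    [0,-0.02,0.72],
    [0,-0.02,0.67],
    [0,0,0],
    [0,0,0]
  ],
  "jaw": [0.45,0.45,0.45,0.45,0.45,0.45,0.45,0.45,0.45]
}}

```text
clock: 4.1
position: [0.6401, -0.2486, 0.0089]
ee_rot: [0.71, 0.704, -0.0, -0.0]
ft_force: [0.4, 0.3, 0.7]
grip_width: 0.455
grasp_force: 0.0
```

```bash
python3 wr.py pics/w3.png; python3 plan.py .6415 -.2455 .0075 90 1
```

```text
p [ 0.6406 -0.2488  0.0098]
t 4.2 p [ 0.6406 -0.2488  0.0098] max 0.13 0.14
dr [[0.01, 0.0, -0.14]]
tr [[0.13, 0.04, 0.09]]
```

View pics/w3.png

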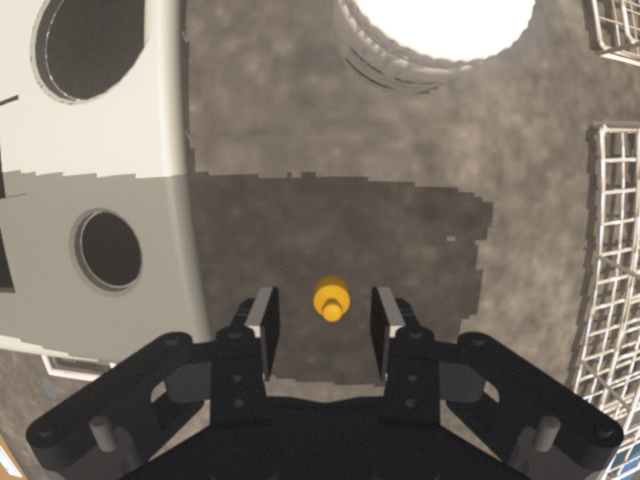

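```bash
python3 - <<'E'
from h import *
c=pickle.load(open("w.pkl","rb")); print("C",-c["R"].T@c["t"]); print("knob",wpx2w(c,332,311,.022),"body",wpx2w(c,332,298,.012),"pads",wpx2w(c,272,288,.01),wpx2w(c,378,288,.01),wpx2w(c,266,378,.01))
def proj(X):
    q=c["R"]@np.array(X)+c["t"]; r=np.hypot(q[0],q[1]); th=np.arctan2(r,q[2]); return c["mtx"][:2,2]+c["mtx"][0,0]*th*q[:2]/r
for z in (.01,.03): print(z,proj([.6406,-.2488,z]),proj([.6415,-.2455,z]))
E
```

```text
C [ 0.64097832 -0.1827704   0.15072869]
knob [ 0.64312016 -0.24532696] body [ 0.64329639 -0.24428578] pads [ 0.61867804 -0.24061344] [ 0.66227921 -0.24099363] [ 0.61272384 -0.28632511]
0.01 [325.45776907 305.98710905] [327.57156295 298.76267629]
0.03 [325.5187043  328.94621889] [327.922643   321.01664781]
```

Request:
{"name": "jog_arm", "arguments": {
  "dr": [
    [0,0,-0.07],
    [0,0,0],
    [0,0,0],
    [0,0,0],
    [0,0,0],
    [0,0,0],
    [0,0,0],
    [0,0,-0.07],
    [0,0,0],
    [0,0,0]
  ],
  "translation": [
    [0.14,0.08,0.06],
    [0,0,0],
    [0,0,0],
    [0,0,0],
    [0,0,0],
    [0,0,0],
    [0,0,-0.2],
    [0,0,-0.6],
    [0,0,-0.6],
    [0,0,0]
  ],
  "jaw": [0.45,0.3,0,0,0,0,0,0,0,0]
}}

```text
clock: 5.15
position: [0.6438, -0.2459, 0.0461]
ee_rot: [0.707, 0.707, 0.001, 0.002]
ft_force: [0.3, -0.8, 0.8]
grip_width: 0.144
grasp_force: 29.2
```

```bash
python3 wr.py pics/w4.png; python3 plan.py .4825 .124 .13 90 17
```

```text
p [ 0.6431 -0.2457  0.0447]
t 5.2 p [ 0.6431 -0.2457  0.0447] max 0.87 0.0
dr [[0.0, 0.0, 0.0], [0.0, 0.0, 0.0], [0.0, 0.0, 0.0], [0.0, 0.0, 0.0], [0.0, 0.0, 0.0], [0.0, 0.0, 0.0], [0.0, 0.0, 0.0], [0.0, 0.0, 0.0], [0.0, 0.0, 0.0], [0.0, 0.0, 0.0]]
tr [[0.87, -0.38, -0.2], [0.87, -0.38, -0.2], [0.87, -0.38, -0.2], [0.87, -0.38, -0.2], [0.87, -0.38, -0.2], [0.87, -0.38, -0.2], [0.87, -0.38, -0.2], [0.87, -0.38, -0.2], [0.87, -0.38, -0.2], [0.87, -0.38, -0.2]]
dr [[0.0, 0.0, 0.0], [0.0, 0.0, 0.0], [0.0, 0.0, 0.0], [0.0, 0.0, 0.0], [0.0, 0.0, 0.0], [0.0, 0.0, 0.0], [0.0, 0.0, 0.0]]
tr [[0.87, -0.38, -0.2], [0.87, -0.38, -0.2], [0.87, -0.38, -0.2], [0.87, -0.38, -0.2], [0.87, -0.38, -0.2], [0.87, -0.38, -0.2], [0.87, -0.38, -0.2]]
```

View pics/w4.png

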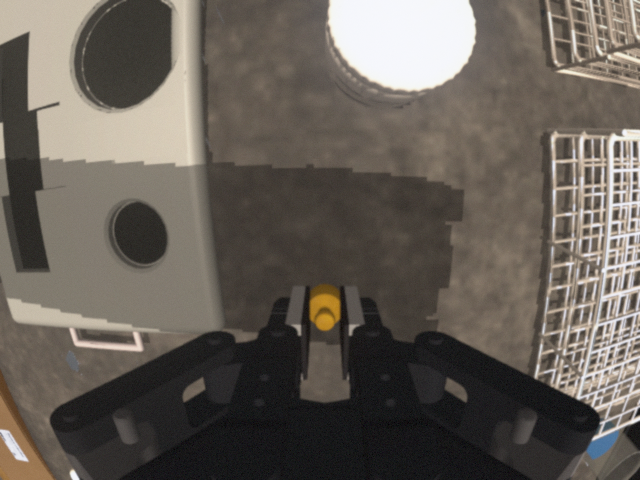

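The small weight is held upright between the pads at (325,310). I'll lift it and carry it to carrier two.

Request:
{"name": "jog_arm", "arguments": {
  "dr": [
    [0,0,0],
    [0,0,0],
    [0,0,0],
    [0,0,0],
    [0,0,0],
    [0,0,0],
    [0,0,0],
    [0,0,0],
    [0,0,0],
    [0,0,0]
  ],
  "translation": [
    [0,0,-0.7],
    [0,0,-0.9],
    [0.3,-0.2,-0.9],
    [0.8,-0.4,-0.6],
    [0.9,-0.4,0],
    [0.9,-0.4,0],
    [0.9,-0.4,0],
    [0.9,-0.4,0],
    [0.9,-0.4,0],
    [0.9,-0.4,0]
  ],
  "jaw": [0,0,0,0,0,0,0,0,0,0]
}}

```text
clock: 6.2
position: [0.5665, -0.0819, 0.1208]
ee_rot: [0.707, 0.707, -0.0, 0.0]
ft_force: [0.8, -0.2, -0.7]
grip_width: 0.146
grasp_force: 29.3
```

```bash
 python3 plan.py .4825 .124 .10 90 10
```

```text
t 6.2 p [ 0.5665 -0.0819  0.1208] max 0.82 0.0
dr [[0.0, 0.0, 0.0], [0.0, 0.0, 0.0], [0.0, 0.0, 0.0], [0.0, 0.0, 0.0], [0.0, 0.0, 0.0], [0.0, 0.0, 0.0], [0.0, 0.0, 0.0], [0.0, 0.0, 0.0], [0.0, 0.0, 0.0], [0.0, 0.0, 0.0]]
tr [[0.82, -0.34, 0.08], [0.82, -0.34, 0.08], [0.82, -0.34, 0.08], [0.82, -0.34, 0.08], [0.82, -0.34, 0.08], [0.82, -0.34, 0.08], [0.82, -0.34, 0.08], [0.82, -0.34, 0.08], [0.82, -0.34, 0.08], [0.82, -0.34, 0.08]]
```

Request:
{"name": "jog_arm", "arguments": {
  "dr": [
    [0,0,0],
    [0,0,0],
    [0,0,0],
    [0,0,0],
    [0,0,0],
    [0,0,0],
    [0,0,0],
    [0,0,0],
    [0,0,0],
    [0,0,0]
  ],
  "translation": [
    [0.9,-0.36,0.1],
    [0.9,-0.36,0.1],
    [0.9,-0.36,0.1],
    [0.9,-0.36,0.1],
    [0.9,-0.36,0.1],
    [0.9,-0.36,0.1],
    [0.9,-0.36,0.1],
    [0.8,-0.32,0.1],
    [0.6,-0.3,0.1],
    [0,0,0]
  ],
  "jaw": [0,0,0,0,0,0,0,0,0,0]
}}

```text
clock: 7.2
position: [0.4874, 0.112, 0.098]
ee_rot: [0.706, 0.709, -0.0, -0.0]
ft_force: [0.3, -0.8, 0.2]
grip_width: 0.146
grasp_force: 29.3
```

Request:
{"name": "jog_arm", "arguments": {
  "dr": [
    [0,0,0]
  ],
  "translation": [
    [0,0,0]
  ],
  "jaw": [0]
}}

```text
clock: 7.3
position: [0.4887, 0.1094, 0.0981]
ee_rot: [0.707, 0.707, -0.0, 0.0]
ft_force: [0.2, -0.4, -0.7]
grip_width: 0.143
grasp_force: 29.3
```

```bash
python3 wr.py pics/w5.png;  python3 plan.py .4825 .124 .05 90 3
```

```text
p [0.4889 0.1089 0.098 ]
t 7.3 p [0.4889 0.1089 0.098 ] max 0.64 0.0
dr [[0.0, 0.0, -0.0], [0.0, 0.0, -0.0], [0.0, 0.0, -0.0]]
tr [[0.2, -0.09, 0.64], [0.2, -0.09, 0.64], [0.2, -0.09, 0.64]]
```

View pics/w5.png

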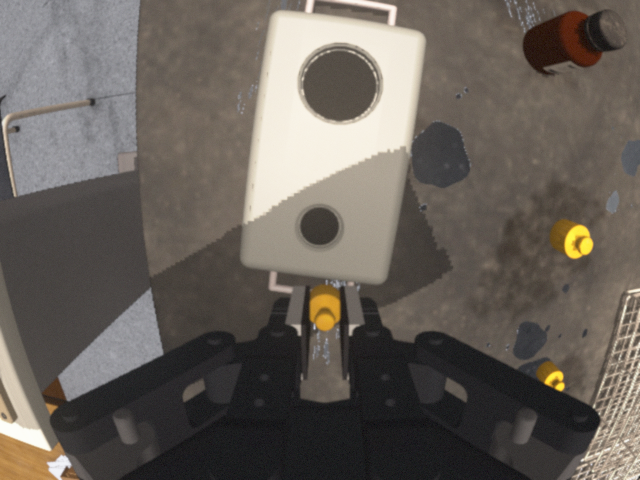

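The wrist view shows carrier two's bottle rim at (340,84) and weight rim at (320,226). The large weight's knob is at (586,245) and the bottle cap at (610,30).

```bash
python3 - <<'E'
from h import *
c=pickle.load(open("w.pkl","rb")); 
for n,u,v,z in [("bh",340.5,84,.016),("wh",320,226,.016),("wL knob",587,245,.034),("bottle cap",610,30,.079)]: print(n,wpx2w(c,u,v,z).round(4))
for p in [(276,12),(423,32),(388,280),(243,264)]: print(p,wpx2w(c,*p,.016).round(4))
E
python3 plan.py .4825 .124 .05 90 3|head -1
```

```text
bh [0.4981 0.2111]
wh [0.486  0.1243]
wL knob [0.6711 0.1172]
bottle cap [0.6426 0.2502]
(276, 12) [0.4593 0.2583]
(423, 32) [0.5488 0.2472]
(388, 280) [0.5301 0.0885]
(243, 264) [0.4361 0.0993]
t 7.3 p [0.4889 0.1089 0.098 ] max 0.64 0.0
```

Request:
{"name": "jog_arm", "arguments": {
  "dr": [
    [0,0,0],
    [0,0,0],
    [0,0,0],
    [0,0,0],
    [0,0,0],
    [0,0,0],
    [0,0,0],
    [0,0,0]
  ],
  "translation": [
    [0.2,-0.05,0],
    [0.2,-0.05,0],
    [0.2,-0.06,0],
    [0,0,0.7],
    [0,0,0.7],
    [0,0,0.7],
    [0,0,0.62],
    [0,0,0]
  ],
  "jaw": [0,0,0,0,0,0,0,0]
}}

```text
clock: 8.15
position: [0.4831, 0.1246, 0.0277]
ee_rot: [0.707, 0.707, -0.001, -0.001]
ft_force: [-1.0, -0.1, 0.2]
grip_width: 0.142
grasp_force: 29.3
```

Request:
{"name": "jog_arm", "arguments": {
  "dr": [
    [0,0,0],
    [0,0,0]
  ],
  "translation": [
    [0,0,0],
    [0,0,0]
  ],
  "jaw": [0,0]
}}

```text
clock: 8.35
position: [0.485, 0.125, 0.0304]
ee_rot: [0.707, 0.707, 0.0, 0.0]
ft_force: [0.4, 0.4, -1.2]
grip_width: 0.143
grasp_force: 29.3
```

```bash
python3 plan.py .485 .124 .0195 90 2
```

```text
t 8.3 p [0.485  0.125  0.0304] max 0.22 0.01
dr [[0.01, -0.0, 0.0], [0.01, -0.0, 0.0]]
tr [[-0.02, -0.0, 0.22], [-0.02, -0.0, 0.22]]
```

Request:
{"name": "jog_arm", "arguments": {
  "dr": [
    [0,0,0],
    [0,0,0],
    [0,0,0],
    [0,0,0],
    [0,0,0]
  ],
  "translation": [
    [0,0,0.16],
    [0,0,0.16],
    [0,0,0.08],
    [0,0,0],
    [0,0,0]
  ],
  "jaw": [0,0,0,0,0]
}}

```text
clock: 8.85
position: [0.4844, 0.1247, 0.0195]
ee_rot: [0.707, 0.707, -0.0, -0.0]
ft_force: [-0.2, 0.1, -0.2]
grip_width: 0.139
grasp_force: 29.3
```

Request:
{"name": "jog_arm", "arguments": {
  "dr": [
    [0,0,0],
    [0,0,0]
  ],
  "translation": [
    [0,0,0.04],
    [0,0,0]
  ],
  "jaw": [0,0]
}}

```text
clock: 9.05
position: [0.4847, 0.1248, 0.019]
ee_rot: [0.707, 0.707, 0.0, 0.0]
ft_force: [-2.6, -0.4, 6.1]
grip_width: 0.143
grasp_force: 30.1
```

Contact with the floor at 6 N. Releasing, then lifting and heading for the bottle.

Request:
{"name": "jog_arm", "arguments": {
  "dr": [
    [0,0,0],
    [0,0,0],
    [0,0,0],
    [0,0,0],
    [0,0,0],
    [0,0,0],
    [0,0,0],
    [0,0,0],
    [0,0,0],
    [0,0,0]
  ],
  "translation": [
    [0,0,0],
    [0,0,0],
    [0,0,0],
    [0,0,0],
    [0,0,-0.3],
    [0,0,-0.8],
    [0,0,-1],
    [0,0,-1],
    [0,0,-1],
    [0,0,-1]
  ],
  "jaw": [0.2,0.3,0.4,0.45,0.45,0.45,0.5,0.6,0.7,0.8]
}}

```text
clock: 10.05
position: [0.4843, 0.1249, 0.1476]
ee_rot: [0.707, 0.707, 0.0, 0.0]
ft_force: [0.9, -0.7, -0.6]
grip_width: 0.794
grasp_force: 0.0
```

```bash
python3 wr.py pics/w6.png; python3 - <<'E'
from h import *
c=pickle.load(open("w.pkl","rb")); im=c["color"].astype(int); m=((im[...,0]>110)&(im[...,0]-im[...,2]>60)).astype(np.uint8)
n,l,s,e=cv2.connectedComponentsWithStats(m)
for k in range(1,n):
    if s[k,4]>60: print(e[k].round(1),s[k],wpx2w(c,*e[k],.03).round(4))
E
python3 plan.py .642 .251 .15 90 8
```

```text
p [0.4862 0.1257 0.1516]
[635.5 125.6] [627  91  13  61 419] [0.7638 0.2288]
[324.9 234.2] [315 223  21  23 386] [0.4847 0.1258]
[541.8 242. ] [524 225  37  35 947] [0.6622 0.1202]
[ 12.4 369.6] [   0  309   38  102 1491] [ 0.1174 -0.0358]
[  8.5 429. ] [  0 413  26  41 530] [ 0.0391 -0.1535]
[165.7 430.6] [ 142  414   45   38 1038] [ 0.3227 -0.0794]
[132.5 461.8] [118 448  29  30 398] [ 0.2617 -0.1446]
[  3.5 473. ] [  0 463  11  17  89] [-0.0679 -0.2926]
t 10.1 p [0.4862 0.1257 0.1516] max 0.78 0.01
dr [[0.01, -0.0, 0.0], [0.01, -0.0, 0.0], [0.01, -0.0, 0.0], [0.01, -0.0, 0.0], [0.01, -0.0, 0.0], [0.01, -0.0, 0.0], [0.01, -0.0, 0.0], [0.01, -0.0, 0.0]]
tr [[0.63, 0.78, 0.01], [0.63, 0.78, 0.01], [0.63, 0.78, 0.01], [0.63, 0.78, 0.01], [0.63, 0.78, 0.01], [0.63, 0.78, 0.01], [0.63, 0.78, 0.01], [0.63, 0.78, 0.01]]
```

Request:
{"name": "jog_arm", "arguments": {
  "dr": [
    [0,0,0],
    [0,0,0],
    [0,0,0],
    [0,0,0],
    [0,0,0],
    [0,0,0],
    [0,0,0],
    [0,0,0],
    [0,0,0],
    [0,0,0]
  ],
  "translation": [
    [0.5,0.7,0],
    [0.6,0.8,0],
    [0.6,0.8,0],
    [0.6,0.8,0],
    [0.6,0.8,0],
    [0.6,0.8,0],
    [0.5,0.8,0],
    [0.3,0.7,0],
    [0,0,0],
    [0,0,0]
  ],
  "jaw": [0.8,0.8,0.8,0.8,0.8,0.8,0.8,0.8,0.8,0.8]
}}

```text
clock: 11.1
position: [0.6392, 0.2324, 0.1459]
ee_rot: [0.707, 0.707, -0.0, -0.0]
ft_force: [-0.4, 0.2, -0.3]
grip_width: 0.8
grasp_force: 0.0
```

```bash
python3 wr.py pics/w7.png; python3 plan.py .642 .251 .06 90 8
```

```text
p [0.639  0.2322 0.1461]
t 11.2 p [0.639  0.2322 0.1461] max 0.43 0.0
dr [[-0.0, 0.0, 0.0], [-0.0, 0.0, 0.0], [-0.0, 0.0, 0.0], [-0.0, 0.0, 0.0], [-0.0, 0.0, 0.0], [-0.0, 0.0, 0.0], [-0.0, 0.0, 0.0], [-0.0, 0.0, 0.0]]
tr [[0.09, 0.02, 0.43], [0.09, 0.02, 0.43], [0.09, 0.02, 0.43], [0.09, 0.02, 0.43], [0.09, 0.02, 0.43], [0.09, 0.02, 0.43], [0.09, 0.02, 0.43], [0.09, 0.01, 0.43]]
```

View pics/w7.png

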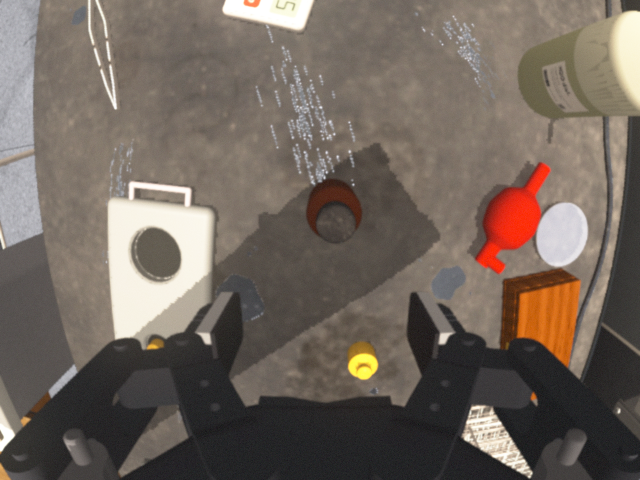

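```bash
python3 - <<'E'
from h import *
c=pickle.load(open("w.pkl","rb")); 
for n,u,v,z in [("cap",338.5,223,.081),("shoulder",334,207,.05),("wL knob",364,371,.034),("bulb",490,262,.02),("ftip",115,107,.005),("fleg1",98,55,.006),("fleg2",108,45,.006)]: print(n,wpx2w(c,u,v,z).round(4))
E
```

```text
cap [0.6471 0.2532]
shoulder [0.6452 0.257 ]
wL knob [0.6716 0.1193]
bulb [0.7736 0.2086]
ftip [0.4639 0.3379]
fleg1 [0.4453 0.387 ]
fleg2 [0.4556 0.3942]
```

Request:
{"name": "jog_arm", "arguments": {
  "dr": [
    [0,0,0],
    [0,0,0],
    [0,0,0],
    [0,0,0],
    [0,0,0],
    [0,0,0],
    [0,0,0],
    [0,0,0],
    [0,0,0],
    [0,0,0]
  ],
  "translation": [
    [0.42,0.12,0],
    [0.42,0.12,0],
    [0,0,0.6],
    [0,0,0.8],
    [0,0,0.8],
    [0,0,0.8],
    [0,0,0.8],
    [0,0,0.8],
    [0,0,0.44],
    [0,0,0]
  ],
  "jaw": [0.8,0.8,0.8,0.8,0.8,0.8,0.8,0.8,0.8,0.8]
}}

```text
clock: 12.15
position: [0.6441, 0.2528, 0.0176]
ee_rot: [0.707, 0.707, -0.002, -0.001]
ft_force: [0.4, -0.1, -0.7]
grip_width: 0.8
grasp_force: 0.0
```

Request:
{"name": "jog_arm", "arguments": {
  "dr": [
    [0,0,0],
    [0,0,0],
    [0,0,0],
    [0,0,0],
    [0,0,0],
    [0,0,0],
    [0,0,0]
  ],
  "translation": [
    [0,0,0],
    [0,0,0],
    [0,0,0],
    [0,0,0],
    [0,0,0],
    [0,0,0],
    [0,0,0]
  ],
  "jaw": [0.6,0.5,0.3,0,0,0,0]
}}

```text
clock: 12.85
position: [0.6461, 0.2536, 0.0214]
ee_rot: [0.707, 0.707, 0.001, 0.0]
ft_force: [-0.7, -1.3, 5.6]
grip_width: 0.417
grasp_force: 30.3
```

```bash
python3 wr.py pics/w8.png; python3 plan.py .645 .253 .13 90 5
```

```text
p [0.6461 0.2536 0.0214]
t 12.9 p [0.6461 0.2536 0.0214] max 0.87 0.0
dr [[0.0, -0.0, 0.0], [0.0, -0.0, 0.0], [0.0, -0.0, 0.0], [0.0, -0.0, 0.0], [0.0, -0.0, 0.0]]
tr [[-0.0, -0.01, -0.87], [-0.0, -0.01, -0.87], [-0.0, -0.01, -0.87], [-0.0, -0.01, -0.87], [-0.0, -0.01, -0.87]]
```

Request:
{"name": "jog_arm", "arguments": {
  "dr": [
    [0,0,0],
    [0,0,0],
    [0,0,0],
    [0,0,0],
    [0,0,0],
    [0,0,0],
    [0,0,0],
    [0,0,0],
    [0,0,0],
    [0,0,0]
  ],
  "translation": [
    [0,0,-0.4],
    [0,0,-0.8],
    [0,-0.2,-0.8],
    [-0.2,-0.7,0],
    [-0.3,-0.9,0],
    [-0.3,-0.9,0],
    [-0.3,-0.9,0],
    [-0.3,-0.9,0],
    [-0.2,-0.8,0],
    [0,-0.6,0]
  ],
  "jaw": [0,0,0,0,0,0,0,0,0,0]
}}

```text
clock: 13.9
position: [0.4969, 0.2124, 0.0709]
ee_rot: [0.707, 0.707, -0.0, 0.001]
ft_force: [0.6, 0.3, -1.1]
grip_width: 0.418
grasp_force: 30.2
```

Request:
{"name": "jog_arm", "arguments": {
  "dr": [
    [0,0,0],
    [0,0,0]
  ],
  "translation": [
    [0,0,0],
    [0,0,0]
  ],
  "jaw": [0,0]
}}

```text
clock: 14.1
position: [0.4986, 0.2133, 0.071]
ee_rot: [0.707, 0.707, 0.001, 0.001]
ft_force: [-0.1, 0.1, -0.6]
grip_width: 0.423
grasp_force: 30.2
```

```bash
python3 plan.py .497 .2125 .045 90 3
```

```text
t 14.1 p [0.4986 0.2133 0.071 ] max 0.35 0.01
dr [[0.01, 0.0, 0.0], [0.01, 0.0, 0.0], [0.01, 0.0, 0.0]]
tr [[-0.01, -0.02, 0.35], [-0.01, -0.02, 0.35], [-0.01, -0.02, 0.35]]
```

Request:
{"name": "jog_arm", "arguments": {
  "dr": [
    [0,0,0],
    [0,0,0],
    [0,0,0],
    [0,0,0],
    [0,0,0],
    [0,0,0],
    [0,0,0]
  ],
  "translation": [
    [0,-0.05,0.4],
    [0,0,0.5],
    [0,0,0.4],
    [0,0,0.3],
    [0,0,0.1],
    [0,0,0],
    [0,0,0]
  ],
  "jaw": [0,0,0,0,0,0,0]
}}

```text
clock: 14.8
position: [0.4966, 0.2134, 0.0273]
ee_rot: [0.707, 0.707, -0.0, -0.0]
ft_force: [-2.1, -0.3, 2.5]
grip_width: 0.419
grasp_force: 30.5
```

Request:
{"name": "jog_arm", "arguments": {
  "dr": [
    [0,0,0],
    [0,0,0]
  ],
  "translation": [
    [0,0,0.05],
    [0,0,0]
  ],
  "jaw": [0,0]
}}

```text
clock: 15.0
position: [0.4967, 0.2135, 0.0272]
ee_rot: [0.707, 0.707, -0.0, 0.0]
ft_force: [-6.5, -3.4, 16.4]
grip_width: 0.416
grasp_force: 32.0
```

Request:
{"name": "jog_arm", "arguments": {
  "dr": [
    [0,0,0],
    [0,0,0],
    [0,0,0],
    [0,0,0],
    [0,0,0],
    [0,0,0],
    [0,0,0],
    [0,0,0],
    [0,0,0],
    [0,0,0]
  ],
  "translation": [
    [0,0,0],
    [0,0,0],
    [0,0,0],
    [0,0,0],
    [0,0,-0.4],
    [0,0,-0.8],
    [0,0,-0.9],
    [0,0,-0.9],
    [0,0,-0.9],
    [0,0,-0.6]
  ],
  "jaw": [0.5,0.6,0.7,0.75,0.75,0.75,0.75,0.75,0.75,0.75]
}}

```text
clock: 16.0
position: [0.4971, 0.2137, 0.141]
ee_rot: [0.707, 0.707, 0.001, 0.001]
ft_force: [0.6, 0.3, 0.3]
grip_width: 0.75
grasp_force: 0.0
```

```bash
python3 wr.py pics/w9.png; python3 plan.py .447 .385 .12 106.4 8
```

```text
p [0.498  0.2141 0.1428]
t 16.1 p [0.498  0.2141 0.1428] max 0.89 0.51
dr [[0.01, -0.0, -0.51], [0.01, -0.0, -0.51], [0.01, -0.0, -0.51], [0.01, -0.0, -0.51], [0.01, -0.0, -0.51], [0.01, -0.0, -0.51], [0.01, -0.0, -0.51], [0.01, -0.0, -0.51]]
tr [[0.85, -0.26, 0.11], [0.86, -0.22, 0.11], [0.87, -0.19, 0.11], [0.88, -0.16, 0.11], [0.88, -0.13, 0.11], [0.89, -0.1, 0.11], [0.89, -0.07, 0.11], [0.89, -0.04, 0.11]]
```

View pics/w9.png

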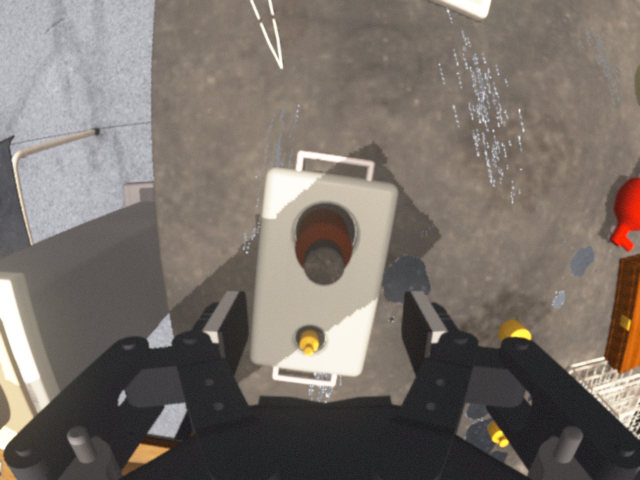

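The bottle (323,250) and small weight (309,341) are both standing in carrier two's recesses. Next is the forceps.

Request:
{"name": "jog_arm", "arguments": {
  "dr": [
    [0,0,-0.51],
    [0,0,-0.51],
    [0,0,-0.51],
    [0,0,-0.51],
    [0,0,-0.51],
    [0,0,-0.51],
    [0,0,-0.51],
    [0,0,-0.51],
    [0,0,0],
    [0,0,0]
  ],
  "translation": [
    [0.62,-0.2,0.1],
    [0.62,-0.17,0.1],
    [0.63,-0.15,0.1],
    [0.63,-0.12,0.1],
    [0.64,-0.1,0.1],
    [0.64,-0.08,0.1],
    [0.64,-0.05,0.1],
    [0.64,-0.03,0.1],
    [0,0,0],
    [0,0,0]
  ],
  "jaw": [0.75,0.7,0.6,0.5,0.45,0.45,0.45,0.45,0.45,0.45]
}}

```text
clock: 17.05
position: [0.4585, 0.3365, 0.1186]
ee_rot: [0.599, 0.8, -0.0, 0.0]
ft_force: [-0.3, -0.3, 0.2]
grip_width: 0.45
grasp_force: 0.0
```

```bash
python3 wr.py pics/w10.png; python3 plan.py .447 .398 .05 106.4 8
```

```text
p [0.4589 0.3359 0.1187]
t 17.1 p [0.4589 0.3359 0.1187] max 0.34 0.0
dr [[-0.0, 0.0, -0.0], [-0.0, 0.0, -0.0], [-0.0, 0.0, -0.0], [-0.0, 0.0, -0.0], [-0.0, 0.0, -0.0], [-0.0, 0.0, -0.0], [-0.0, 0.0, -0.0], [-0.0, 0.0, -0.0]]
tr [[0.32, 0.03, 0.34], [0.32, 0.03, 0.34], [0.32, 0.03, 0.34], [0.31, 0.03, 0.34], [0.31, 0.03, 0.34], [0.31, 0.03, 0.34], [0.31, 0.03, 0.34], [0.31, 0.03, 0.34]]
```

View pics/w10.png

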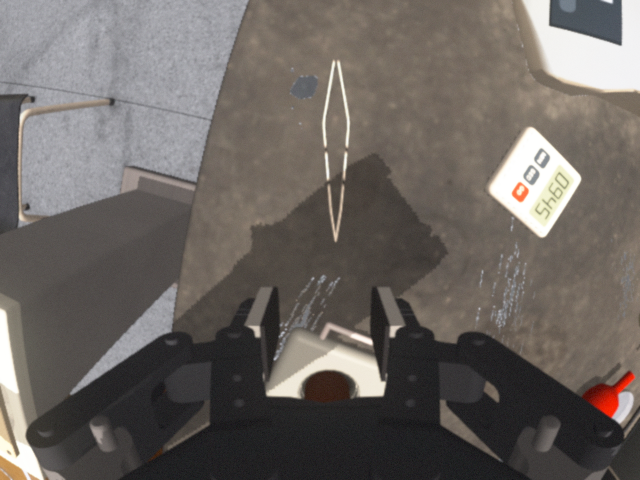

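The forceps run from (336,241) to (337,61), nearly parallel to the tool's x axis.

```bash
python3 - <<'E'
from h import *
c=pickle.load(open("w.pkl","rb")); a=wpx2w(c,336,241,.005);b=wpx2w(c,337,61,.005); m=(a+b)/2; d=b-a
l=wpx2w(c,323.5,125,.007);r=wpx2w(c,349,125,.007); print(a,b,m,np.linalg.norm(d),"yaw",np.degrees(np.arctan2(-d[0],d[1])),np.linalg.norm(l-r),(l+r)/2)
open("f.txt","w").write(f"{m[0]} {m[1]}")
E
read x y < f.txt; python3 plan.py $x $y .05 106.4 8|tail -1;python3 plan.py $x $y .05 106.4 1
```

```text
[0.46680239 0.33574611] [0.43147311 0.45696358] [0.44913775 0.39635485] 0.12626096388214608 yaw 16.248957620975915 0.01713728866096459 [0.44361612 0.41365052]
tr [[0.3, 0.04, 0.34], [0.3, 0.04, 0.34], [0.3, 0.04, 0.34], [0.3, 0.04, 0.34], [0.3, 0.04, 0.34], [0.3, 0.04, 0.34], [0.3, 0.04, 0.34], [0.3, 0.04, 0.34]]
t 17.1 p [0.4589 0.3359 0.1187] max 2.75 0.03
dr [[-0.0, 0.01, -0.03]]
tr [[2.43, 0.31, 2.75]]
```

Request:
{"name": "jog_arm", "arguments": {
  "dr": [
    [0,0,0],
    [0,0,0],
    [0,0,0],
    [0,0,0],
    [0,0,0],
    [0,0,0],
    [0,0,0],
    [0,0,0],
    [0,0,0],
    [0,0,0]
  ],
  "translation": [
    [0.5,0.06,0.3],
    [0.5,0.06,0.6],
    [0.5,0.06,0.7],
    [0.5,0.06,0.7],
    [0.45,0.06,0.7],
    [0,0,0.7],
    [0,0,0.4],
    [0,0,0.2],
    [0,0,0],
    [0,0,0]
  ],
  "jaw": [0.45,0.45,0.45,0.45,0.45,0.45,0.45,0.45,0.45,0.45]
}}

```text
clock: 18.1
position: [0.4491, 0.3971, 0.0119]
ee_rot: [0.6, 0.8, 0.0, 0.0]
ft_force: [0.6, -0.3, 0.9]
grip_width: 0.45
grasp_force: 0.0
```

```bash
python3 wr.py pics/w11.png; python3 plan.py .449 .3966 .0035 106.3 1
```

```text
p [0.4491 0.3973 0.0121]
t 18.1 p [0.4491 0.3973 0.0121] max 0.34 0.02
dr [[0.02, -0.0, 0.0]]
tr [[-0.03, -0.01, 0.34]]
```

Request:
{"name": "jog_arm", "arguments": {
  "dr": [
    [0,0,0],
    [0,0,0],
    [0,0,0],
    [0,0,0],
    [0,0,0],
    [0,0,0],
    [0,0,0],
    [0,0,0],
    [0,0,0]
  ],
  "translation": [
    [0,0,0.2],
    [0,0,0.14],
    [0,0,0],
    [0,0,0],
    [0,0,0],
    [0,0,0],
    [0,0,0],
    [0,0,0],
    [0,0,0]
  ],
  "jaw": [0.45,0.45,0.45,0.3,0.2,0,0,0,0],
  "squeeze": 30
}}

```text
clock: 19.05
position: [0.4485, 0.3974, 0.003]
ee_rot: [0.599, 0.8, 0.0, 0.0]
ft_force: [0.0, -0.4, 2.8]
grip_width: 0.17
grasp_force: 29.4
```

Request:
{"name": "jog_arm", "arguments": {
  "dr": [
    [0,0,0],
    [0,0,0],
    [0,0,0],
    [0,0,0],
    [0,0,0],
    [0,0,0]
  ],
  "translation": [
    [0,0,-0.2],
    [0,0,-0.6],
    [0,0,-0.9],
    [0,0,-0.9],
    [0,0,-0.9],
    [0,0,-0.9]
  ],
  "jaw": [0,0,0,0,0,0]
}}

```text
clock: 19.65
position: [0.4484, 0.3974, 0.1148]
ee_rot: [0.599, 0.8, 0.0, 0.0]
ft_force: [-0.6, -0.1, 0.2]
grip_width: 0.166
grasp_force: 29.2
```

```bash
python3 wr.py pics/w12.png; python3 plan.py .456 -.171 .12 92.6 26; python3 - <<'E'
import cv2; a=cv2.imread("pics/w11.png")[100:480,160:500]; b=cv2.imread("pics/w12.png")[100:480,160:500]; cv2.imwrite("pics/c12.png",cv2.hconcat([a,b]))
E
```

```text
p [0.4495 0.3989 0.1187]
t 19.7 p [0.4495 0.3989 0.1187] max 0.88 0.13
dr [[0.0, -0.0, 0.13], [0.0, -0.0, 0.13], [0.0, -0.0, 0.13], [0.0, -0.0, 0.13], [0.0, -0.0, 0.13], [0.0, -0.0, 0.13], [0.0, -0.0, 0.13], [0.0, -0.0, 0.13], [0.0, -0.0, 0.13], [0.0, -0.0, 0.13]]
tr [[-0.84, -0.24, -0.0], [-0.85, -0.23, -0.0], [-0.85, -0.22, -0.0], [-0.85, -0.21, -0.0], [-0.85, -0.21, -0.0], [-0.85, -0.2, -0.0], [-0.86, -0.19, -0.0], [-0.86, -0.18, -0.0], [-0.86, -0.17, -0.0], [-0.86, -0.17, -0.0]]
dr [[0.0, -0.0, 0.13], [0.0, -0.0, 0.13], [0.0, -0.0, 0.13], [0.0, -0.0, 0.13], [0.0, -0.0, 0.13], [0.0, -0.0, 0.13], [0.0, -0.0, 0.13], [0.0, -0.0, 0.13], [0.0, -0.0, 0.13], [0.0, -0.0, 0.13]]
tr [[-0.86, -0.16, -0.0], [-0.86, -0.15, -0.0], [-0.87, -0.14, -0.0], [-0.87, -0.13, -0.0], [-0.87, -0.13, -0.0], [-0.87, -0.12, -0.0], [-0.87, -0.11, -0.0], [-0.87, -0.1, -0.0], [-0.87, -0.09, -0.0], [-0.87, -0.09, -0.0]]
dr [[0.0, -0.0, 0.13], [0.0, -0.0, 0.13], [0.0, -0.0, 0.13], [0.0, -0.0, 0.13], [0.0, -0.0, 0.13], [0.0, -0.0, 0.13]]
tr [[-0.87, -0.08, -0.0], [-0.87, -0.07, -0.0], [-0.87, -0.06, -0.0], [-0.88, -0.05, -0.0], [-0.88, -0.05, -0.0], [-0.88, -0.04, -0.0]]
```

View pics/c12.png

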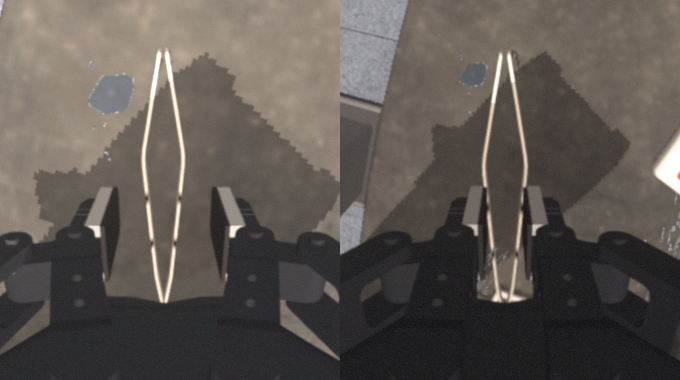

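The forceps are held straight, in line with the tool's x axis. I'll carry them over carrier two, well clear of the bottle top, to the slot.

Request:
{"name": "jog_arm", "arguments": {
  "dr": [
    [0,0,0.13],
    [0,0,0.13],
    [0,0,0.13],
    [0,0,0.13],
    [0,0,0.13],
    [0,0,0.13],
    [0,0,0.13],
    [0,0,0.13],
    [0,0,0.13],
    [0,0,0.13]
  ],
  "translation": [
    [-0.84,-0.24,-0.3],
    [-0.85,-0.23,-0.3],
    [-0.85,-0.22,0],
    [-0.85,-0.21,0],
    [-0.85,-0.21,0],
    [-0.85,-0.2,0],
    [-0.86,-0.19,0],
    [-0.86,-0.18,0],
    [-0.86,-0.17,0],
    [-0.86,-0.17,0]
  ],
  "jaw": [0,0,0,0,0,0,0,0,0,0]
}}

```text
clock: 20.7
position: [0.451, 0.1774, 0.1286]
ee_rot: [0.635, 0.772, 0.0, 0.0]
ft_force: [-0.0, 0.1, -0.6]
grip_width: 0.168
grasp_force: 29.2
```

Request:
{"name": "jog_arm", "arguments": {
  "dr": [
    [0,0,0.13],
    [0,0,0.13],
    [0,0,0.13],
    [0,0,0.13],
    [0,0,0.13],
    [0,0,0.13],
    [0,0,0.13],
    [0,0,0.13],
    [0,0,0.13],
    [0,0,0.13]
  ],
  "translation": [
    [-0.86,-0.16,0],
    [-0.86,-0.15,0],
    [-0.87,-0.14,0],
    [-0.87,-0.13,0],
    [-0.87,-0.13,0],
    [-0.87,-0.12,0],
    [-0.87,-0.11,0],
    [-0.87,-0.1,0],
    [-0.87,-0.09,0],
    [-0.87,-0.09,0]
  ],
  "jaw": [0,0,0,0,0,0,0,0,0,0]
}}

```text
clock: 21.7
position: [0.4542, -0.0418, 0.1287]
ee_rot: [0.669, 0.743, 0.0, 0.001]
ft_force: [0.3, 0.1, 0.7]
grip_width: 0.168
grasp_force: 29.2
```

Request:
{"name": "jog_arm", "arguments": {
  "dr": [
    [0,0,0.13],
    [0,0,0.13],
    [0,0,0.13],
    [0,0,0],
    [0,0,0]
  ],
  "translation": [
    [-0.7,-0.06,0],
    [-0.6,-0.05,0],
    [-0.5,-0.04,0],
    [0,0,0],
    [0,0,0]
  ],
  "jaw": [0,0,0,0,0]
}}

```text
clock: 22.2
position: [0.4547, -0.0857, 0.1278]
ee_rot: [0.679, 0.734, 0.0, -0.0]
ft_force: [0.4, 0.4, 0.2]
grip_width: 0.169
grasp_force: 29.2
```

```bash
python3 wr.py pics/w13.png; python3 plan.py .4565 -.171 .06 92.6 4; python3 - <<'E'
from h import *
c=pickle.load(open("w.pkl","rb")); im=c["color"]; d=(im.max(2)<60).astype(np.uint8)
n,l,s,e=cv2.connectedComponentsWithStats(d)
for k in range(1,n):
    if 200<s[k,4]<12000: print("dark",e[k].round(1),s[k],wpx2w(c,*e[k],.016).round(4))
E
```

```text
p [ 0.4548 -0.0853  0.1278]
t 22.2 p [ 0.4548 -0.0853  0.1278] max 0.86 0.12
dr [[0.0, -0.0, 0.12], [0.0, -0.0, 0.12], [0.0, -0.0, 0.12], [0.0, -0.0, 0.12]]
tr [[-0.86, -0.05, 0.68], [-0.86, -0.04, 0.68], [-0.86, -0.04, 0.68], [-0.86, -0.03, 0.68]]
dark [179.1 294.2] [154 265  46  57 825] [ 0.3445 -0.1401]
dark [303.5 328.4] [298 289  10  86 388] [ 0.444  -0.1591]
dark [345.8 322. ] [342 289  10  79 308] [ 0.476 -0.151]
dark [631.2 473. ] [619 464  21  16 228] [ 0.9674 -0.4286]
```

Request:
{"name": "jog_arm", "arguments": {
  "dr": [
    [0,0,0.12],
    [0,0,0.12],
    [0,0,0.12],
    [0,0,0.12],
    [0,0,0],
    [0,0,0]
  ],
  "translation": [
    [-0.86,-0.04,0.4],
    [-0.86,-0.04,0.4],
    [-0.86,-0.04,0.4],
    [-0.86,-0.03,0.4],
    [0,0,0],
    [0,0,0]
  ],
  "jaw": [0,0,0,0,0,0]
}}

```text
clock: 22.85
position: [0.456, -0.173, 0.0871]
ee_rot: [0.692, 0.722, 0.0, -0.001]
ft_force: [0.4, 0.7, -0.4]
grip_width: 0.17
grasp_force: 29.2
```

```bash
python3 wr.py pics/w14.png; python3 plan.py .4565 -.171 .03 92.6 4; python3 - <<'E'
from h import *
c=pickle.load(open("w.pkl","rb")); im=c["color"]; d=(im.max(2)<75).astype(np.uint8)
n,l,s,e=cv2.connectedComponentsWithStats(d)
for k in range(1,n):
    if 300<s[k,4]<22000: 
        x,y,w,h=s[k,:4]; print("dark",e[k].round(1),s[k],wpx2w(c,*e[k],.016).round(4))
        if e[k][1]<280: print("  ext x",wpx2w(c,x-.5,y+h/2,.016).round(4),wpx2w(c,x+w-.5,y+h/2,.016).round(4),"ext y",wpx2w(c,x+w/2,y-.5,.016).round(4),wpx2w(c,x+w/2,y+h-.5,.016).round(4))
print("row profiles")
for yw in (-.09,-.105):
    xs=np.arange(.40,.60,.003); out=[]
    for xw in xs:
        q=c["R"]@np.array([xw,yw,.016])+c["t"]; r=np.hypot(q[0],q[1]); p=c["mtx"][:2,2]+c["mtx"][0,0]*np.arctan2(r,q[2])*q[:2]/r
        u,v=p.round().astype(int); out.append(int(im[v,u].mean()) if 0<=u<640 and 0<=v<480 else -1)
    print(yw,list(zip(xs.round(3).tolist(),out)))
E
```

```text
p [ 0.4564 -0.1723  0.0875]
t 22.9 p [ 0.4564 -0.1723  0.0875] max 0.58 0.01
dr [[-0.0, -0.0, -0.01], [-0.0, -0.0, -0.01], [-0.0, -0.0, -0.01], [-0.0, -0.0, -0.01]]
tr [[0.01, 0.0, 0.58], [0.01, 0.0, 0.58], [0.01, 0.0, 0.58], [0.01, 0.0, 0.58]]
dark [602.9  13.8] [588   0  30  32 748] [0.6465 0.0113]
  ext x [0.6305 0.0043] [0.6623 0.0148] ext y [0.648  0.0237] [ 0.6452 -0.0033]
dark [618.6  92.7] [ 597   36   43  135 3238] [ 0.6603 -0.0462]
  ext x [ 0.6375 -0.0591] [ 0.6848 -0.0488] ext y [ 0.6617 -0.0014] [ 0.6653 -0.1028]
dark [462.  195.2] [ 416  150   85   78 3565] [ 0.5373 -0.1325]
  ext x [ 0.5076 -0.1308] [ 0.5633 -0.1265] ext y [ 0.5324 -0.1052] [ 0.5374 -0.1525]
dark [304.  197.7] [ 298  158   18  128 1072] [ 0.4427 -0.1392]
  ext x [ 0.4393 -0.1537] [ 0.4498 -0.1533] ext y [ 0.4436 -0.1159] [ 0.446  -0.1934]
dark [346.1 206. ] [ 334  159   20  127 1274] [ 0.4672 -0.1431]
  ext x [ 0.4604 -0.1532] [ 0.4721 -0.1526] ext y [ 0.4647 -0.1156] [ 0.4688 -0.1925]
dark [324.4 266.9] [ 307  162   36  191 4495] [ 0.4562 -0.1808]
  ext x [ 0.4452 -0.1753] [ 0.4668 -0.1744] ext y [ 0.
[... 1172 characters left out ...]
442, 81), (0.445, 81), (0.448, 79), (0.451, 81), (0.454, 83), (0.457, 80), (0.46, 80), (0.463, 81), (0.466, 79), (0.469, 85), (0.472, 239), (0.475, 239), (0.478, 239), (0.481, 238), (0.484, 237), (0.487, 238), (0.49, 237), (0.493, 238), (0.496, 238), (0.499, 231), (0.502, 229), (0.505, 235), (0.508, 236), (0.511, 203), (0.514, 84), (0.517, 78), (0.52, 79), (0.523, 78), (0.526, 74), (0.529, 74), (0.532, 72), (0.535, 74), (0.538, 74), (0.541, 70), (0.544, 73), (0.547, 71), (0.55, 72), (0.553, 70), (0.556, 68), (0.559, 77), (0.562, 87), (0.565, 116), (0.568, 162), (0.571, 223), (0.574, 222), (0.577, 190), (0.58, 95), (0.583, 94), (0.586, 101), (0.589, 95), (0.592, 96), (0.595, 92), (0.598, 96)]
```

Request:
{"name": "jog_arm", "arguments": {
  "dr": [
    [0,0,0],
    [0,0,0],
    [0,0,0],
    [0,0,0],
    [0,0,0],
    [0,0,0],
    [0,0,0],
    [0,0,0]
  ],
  "translation": [
    [0.05,0,0.5],
    [0,0,0.6],
    [0,0,0.6],
    [0,0,0.5],
    [0,0,0.3],
    [0,0,0.2],
    [0,0,0],
    [0,0,0]
  ],
  "jaw": [0,0,0,0,0,0,0,0]
}}

```text
clock: 23.7
position: [0.4567, -0.1711, 0.0206]
ee_rot: [0.692, 0.722, 0.0, 0.0]
ft_force: [0.4, -0.3, -0.6]
grip_width: 0.169
grasp_force: 29.2
```

Request:
{"name": "jog_arm", "arguments": {
  "dr": [
    [0,0,0],
    [0,0,0],
    [0,0,0],
    [0,0,0]
  ],
  "translation": [
    [0,0,0.12],
    [0,0,0.12],
    [0,0,0.06],
    [0,0,0]
  ],
  "jaw": [0,0,0,0]
}}

```text
clock: 24.1
position: [0.4562, -0.171, 0.0126]
ee_rot: [0.692, 0.722, -0.0, -0.0]
ft_force: [-0.3, 0.2, -0.1]
grip_width: 0.171
grasp_force: 29.2
```

Request:
{"name": "jog_arm", "arguments": {
  "dr": [
    [0,0,0],
    [0,0,0]
  ],
  "translation": [
    [0,0,0.03],
    [0,0,0]
  ],
  "jaw": [0,0]
}}

```text
clock: 24.3
position: [0.4563, -0.1711, 0.012]
ee_rot: [0.692, 0.722, -0.0, 0.0]
ft_force: [0.1, -0.5, 0.1]
grip_width: 0.168
grasp_force: 29.2
```

Request:
{"name": "jog_arm", "arguments": {
  "dr": [
    [0,0,0],
    [0,0,0]
  ],
  "translation": [
    [0,0,0.03],
    [0,0,0]
  ],
  "jaw": [0,0]
}}

```text
clock: 24.5
position: [0.4563, -0.1711, 0.0113]
ee_rot: [0.692, 0.722, -0.0, -0.0]
ft_force: [-0.9, -0.7, 0.6]
grip_width: 0.171
grasp_force: 29.2
```

Request:
{"name": "jog_arm", "arguments": {
  "dr": [
    [0,0,0],
    [0,0,0]
  ],
  "translation": [
    [0,0,0.03],
    [0,0,0]
  ],
  "jaw": [0,0]
}}

```text
clock: 24.7
position: [0.4564, -0.1711, 0.0109]
ee_rot: [0.692, 0.722, -0.0, 0.0]
ft_force: [-1.1, 1.0, 6.2]
grip_width: 0.169
grasp_force: 29.7
```

Floor contact at 6 N, so I'll release inside the notch and rise.

Request:
{"name": "jog_arm", "arguments": {
  "dr": [
    [0,0,0],
    [0,0,0],
    [0,0,0],
    [0,0,0],
    [0,0,0],
    [0,0,0],
    [0,0,0],
    [0,0,0],
    [0,0,0]
  ],
  "translation": [
    [0,0,0],
    [0,0,0],
    [0,0,0],
    [0,0,0],
    [0,0,-0.3],
    [0,0,-0.8],
    [0,0,-1],
    [0,0,-1],
    [0,0,-1]
  ],
  "jaw": [0.25,0.35,0.42,0.42,0.42,0.42,0.42,0.45,0.5]
}}

```text
clock: 25.6
position: [0.4563, -0.1709, 0.1146]
ee_rot: [0.692, 0.722, 0.0, 0.0]
ft_force: [-0.2, 0.2, -0.2]
grip_width: 0.498
grasp_force: 0.0
```

```bash
python3 wr.py pics/w15.png; python3 plan.py .66 .09 .11 90 17; python3 - <<'E'
from h import *
c=pickle.load(open("w.pkl","rb")); im=c["color"]
# profile across slot at several y: bright pixels (steel) inside dark slot
for yw in (-.125,-.14,-.155):
    xs=np.arange(.430,.482,.002); out=[]
    for xw in xs:
        q=c["R"]@np.array([xw,yw,.012])+c["t"]; r=np.hypot(q[0],q[1]); p=c["mtx"][:2,2]+c["mtx"][0,0]*np.arctan2(r,q[2])*q[:2]/r
        u,v=p.round().astype(int); out.append(int(im[v,u].mean()))
    print(yw,out)
E
```

```text
p [ 0.4584 -0.1715  0.1185]
t 25.6 p [ 0.4584 -0.1715  0.1185] max 0.61 0.04
dr [[0.0, 0.0, 0.04], [0.0, 0.0, 0.04], [0.0, 0.0, 0.04], [0.0, 0.0, 0.04], [0.0, 0.0, 0.04], [0.0, 0.0, 0.04], [0.0, 0.0, 0.04], [0.0, 0.0, 0.04], [0.0, 0.0, 0.04], [0.0, 0.0, 0.04]]
tr [[0.59, 0.5, 0.02], [0.6, 0.5, 0.02], [0.6, 0.5, 0.02], [0.6, 0.5, 0.02], [0.6, 0.49, 0.02], [0.6, 0.49, 0.02], [0.6, 0.49, 0.02], [0.6, 0.49, 0.02], [0.6, 0.49, 0.02], [0.61, 0.49, 0.02]]
dr [[0.0, 0.0, 0.04], [0.0, 0.0, 0.04], [0.0, 0.0, 0.04], [0.0, 0.0, 0.04], [0.0, 0.0, 0.04], [0.0, 0.0, 0.04], [0.0, 0.0, 0.04]]
tr [[0.61, 0.49, 0.02], [0.61, 0.48, 0.02], [0.61, 0.48, 0.02], [0.61, 0.48, 0.02], [0.61, 0.48, 0.02], [0.61, 0.48, 0.02], [0.61, 0.48, 0.02]]
-0.125 [154, 151, 152, 148, 64, 54, 58, 59, 59, 57, 169, 69, 60, 59, 164, 75, 59, 64, 61, 64, 64, 120, 159, 161, 160, 160]
-0.14 [149, 149, 147, 150, 93, 52, 48, 48, 55, 146, 73, 49, 53, 55, 57, 67, 154, 55, 54, 55, 55, 88, 155, 157, 154, 155]
-0.155 [146, 148, 148, 147, 142, 57, 53, 50, 85, 137, 45, 46, 53, 49, 48, 48, 53, 170, 53, 51, 53, 87, 153, 152, 153, 153]
```

Forceps sit centred in the slot. Next is the large weight.

Request:
{"name": "jog_arm", "arguments": {
  "dr": [
    [0,0,0.06],
    [0,0,0.06],
    [0,0,0.06],
    [0,0,0.06],
    [0,0,0.06],
    [0,0,0.06],
    [0,0,0.06],
    [0,0,0.06],
    [0,0,0.06],
    [0,0,0.06]
  ],
  "translation": [
    [0.8,0.65,0],
    [0.9,0.75,0],
    [0.9,0.75,0],
    [0.9,0.75,0],
    [0.9,0.75,0],
    [0.9,0.75,0],
    [0.9,0.75,0],
    [0.9,0.75,0],
    [0.9,0.7,0],
    [0.9,0.7,0]
  ],
  "jaw": [0.6,0.6,0.6,0.6,0.6,0.6,0.6,0.6,0.6,0.6]
}}

```text
clock: 26.65
position: [0.6341, 0.0566, 0.1133]
ee_rot: [0.707, 0.707, 0.0, 0.0]
ft_force: [1.1, -0.5, -0.3]
grip_width: 0.599
grasp_force: 0.0
```

Request:
{"name": "jog_arm", "arguments": {
  "dr": [
    [0,0,0.06],
    [0,0,0],
    [0,0,0]
  ],
  "translation": [
    [0.7,0.5,0],
    [0,0,0],
    [0,0,0]
  ],
  "jaw": [0.6,0.6,0.6]
}}

```text
clock: 26.95
position: [0.6457, 0.0733, 0.113]
ee_rot: [0.708, 0.706, -0.0, -0.0]
ft_force: [-0.0, -0.3, -0.1]
grip_width: 0.601
grasp_force: 0.0
```

```bash
python3 wr.py pics/w16.png; python3 - <<'E'
from h import *
c=pickle.load(open("w.pkl","rb")); im=c["color"].astype(int); m=((im[...,0]>110)&(im[...,0]-im[...,2]>60)).astype(np.uint8)
n,l,s,e=cv2.connectedComponentsWithStats(m)
for k in range(1,n):
    if s[k,4]>100: print(e[k].round(1),s[k],wpx2w(c,*e[k],.02).round(4))
E
python3 plan.py .671 .117 .0095 90 1
```

```text
p [0.6457 0.0723 0.113 ]
[525.4  23.1] [ 495    0   65   61 2508] [0.7861 0.233 ]
[589.8 171.2] [  548    88    77   174 10780] [0.8468 0.1304]
[365.1 179.1] [ 345  159   41   41 1328] [0.6716 0.1163]
[100.1 177.5] [ 86 167  28  23 476] [0.4847 0.1234]
[377.5 345.9] [365 328  27  36 706] [ 0.6845 -0.0042]
[ 19.6 416.9] [   0  374   62  106 3075] [ 0.2839 -0.1389]
t 27.0 p [0.6457 0.0723 0.113 ] max 4.14 0.05
dr [[-0.0, 0.01, -0.05]]
tr [[1.79, 1.01, 4.14]]
```

Request:
{"name": "jog_arm", "arguments": {
  "dr": [
    [0,0,-0.05],
    [0,0,0],
    [0,0,0],
    [0,0,0],
    [0,0,0],
    [0,0,0],
    [0,0,0],
    [0,0,0],
    [0,0,0],
    [0,0,0]
  ],
  "translation": [
    [0.6,0.34,0.2],
    [0.6,0.35,0.4],
    [0.59,0.34,0.5],
    [0,0,0.7],
    [0,0,0.7],
    [0,0,0.7],
    [0,0,0.5],
    [0,0,0.3],
    [0,0,0.08],
    [0,0,0]
  ],
  "jaw": [0.6,0.6,0.6,0.6,0.6,0.6,0.6,0.6,0.6,0.6]
}}

```text
clock: 28.0
position: [0.6719, 0.1178, 0.0112]
ee_rot: [0.707, 0.707, 0.0, 0.0]
ft_force: [-0.1, -0.0, -0.5]
grip_width: 0.6
grasp_force: 0.0
```

```bash
python3 wr.py pics/w17.png; python3 - <<'E'
from h import *
c=pickle.load(open("w.pkl","rb")); im=c["color"].astype(int); m=((im[...,0]>110)&(im[...,0]-im[...,2]>60)).astype(np.uint8)
n,l,s,e=cv2.connectedComponentsWithStats(m)
for k in range(1,n):
    if s[k,4]>100 and 250<e[k][0]<400: print(e[k].round(1),s[k],wpx2w(c,*e[k],.02).round(4))
E
python3 plan.py .6716 .1165 .0095 90 1
```

```text
p [0.6722 0.118  0.0117]
[324.4 309.9] [ 293  272   64   76 3779] [0.6719 0.1196]
t 28.1 p [0.6722 0.118  0.0117] max 0.09 0.01
dr [[0.01, -0.0, 0.0]]
tr [[-0.06, -0.02, 0.09]]
```

Request:
{"name": "jog_arm", "arguments": {
  "dr": [
    [0,0,0],
    [0,0,0],
    [0,0,0],
    [0,0,0],
    [0,0,0],
    [0,0,0],
    [0,0,0],
    [0,0,0]
  ],
  "translation": [
    [0,0,0.04],
    [0,0,0],
    [0,0,0],
    [0,0,0],
    [0,0,0],
    [0,0,0],
    [0,0,0],
    [0,0,0]
  ],
  "jaw": [0.5,0.4,0.3,0,0,0,0,0],
  "squeeze": 40
}}

```text
clock: 28.85
position: [0.6721, 0.118, 0.0106]
ee_rot: [0.707, 0.707, 0.0, 0.0]
ft_force: [-1.6, -0.6, 6.1]
grip_width: 0.267
grasp_force: 39.5
```

Request:
{"name": "jog_arm", "arguments": {
  "dr": [
    [0,0,0],
    [0,0,0],
    [0,0,0],
    [0,0,0],
    [0,0,0],
    [0,0,0],
    [0,0,0],
    [0,0,0]
  ],
  "translation": [
    [0,0,-0.4],
    [0,0,-0.8],
    [0,0,-0.9],
    [0,0,-0.9],
    [-0.3,-0.2,-0.9],
    [-0.6,-0.3,-0.5],
    [-0.9,-0.4,0],
    [-0.9,-0.4,0]
  ],
  "jaw": [0,0,0,0,0,0,0,0]
}}

```text
clock: 29.65
position: [0.6389, 0.0501, 0.1208]
ee_rot: [0.707, 0.707, 0.0, 0.0]
ft_force: [0.5, -0.1, -0.7]
grip_width: 0.269
grasp_force: 39.4
```

```bash
python3 plan.py .544 -.222 .10 90 12
```

```text
t 29.6 p [0.6389 0.0501 0.1208] max 0.91 0.0
dr [[0.0, 0.0, 0.0], [0.0, 0.0, 0.0], [0.0, 0.0, 0.0], [0.0, 0.0, 0.0], [0.0, 0.0, 0.0], [0.0, 0.0, 0.0], [0.0, 0.0, 0.0], [0.0, 0.0, 0.0], [0.0, 0.0, 0.0], [0.0, 0.0, 0.0]]
tr [[-0.91, -0.32, 0.07], [-0.91, -0.32, 0.07], [-0.91, -0.32, 0.07], [-0.91, -0.32, 0.07], [-0.91, -0.32, 0.07], [-0.91, -0.32, 0.07], [-0.91, -0.32, 0.07], [-0.91, -0.32, 0.07], [-0.91, -0.32, 0.07], [-0.91, -0.32, 0.07]]
dr [[0.0, 0.0, 0.0], [0.0, 0.0, 0.0]]
tr [[-0.91, -0.32, 0.07], [-0.91, -0.32, 0.07]]
```

Request:
{"name": "jog_arm", "arguments": {
  "dr": [
    [0,0,0],
    [0,0,0],
    [0,0,0],
    [0,0,0],
    [0,0,0],
    [0,0,0],
    [0,0,0],
    [0,0,0],
    [0,0,0],
    [0,0,0]
  ],
  "translation": [
    [-0.9,-0.4,0],
    [-0.9,-0.4,0],
    [-0.9,-0.4,0],
    [-0.9,-0.4,0],
    [-0.9,-0.4,0],
    [-0.9,-0.4,0],
    [-0.9,-0.4,0],
    [-0.9,-0.3,0],
    [-0.9,-0.2,0],
    [-0.7,0,0]
  ],
  "jaw": [0,0,0,0,0,0,0,0,0,0]
}}

```text
clock: 30.65
position: [0.5561, -0.1712, 0.1203]
ee_rot: [0.707, 0.707, -0.0, 0.0]
ft_force: [0.3, -0.6, -1.5]
grip_width: 0.269
grasp_force: 39.4
```

Request:
{"name": "jog_arm", "arguments": {
  "dr": [
    [0,0,0],
    [0,0,0]
  ],
  "translation": [
    [0,0,0],
    [0,0,0]
  ],
  "jaw": [0,0]
}}

```text
clock: 30.85
position: [0.5571, -0.1691, 0.1201]
ee_rot: [0.707, 0.707, 0.0, -0.0]
ft_force: [0.2, 0.9, -1.6]
grip_width: 0.267
grasp_force: 39.4
```

```bash
python3 wr.py pics/w18.png; python3 plan.py .544 -.222 .05 90 1; python3 - <<'E'
from h import *
c=pickle.load(open("w.pkl","rb")); im=c["color"]; d=(im.max(2)<75).astype(np.uint8)
n,l,s,e=cv2.connectedComponentsWithStats(d)
for k in range(1,n):
    if 300<s[k,4]<22000 and e[k][1]<290: 
        x,y,w,h=s[k,:4]; print("dark",e[k].round(1),s[k],wpx2w(c,*e[k],.016).round(4))
E
```

```text
p [ 0.5572 -0.1683  0.1201]
t 30.9 p [ 0.5572 -0.1683  0.1201] max 2.8 0.02
dr [[0.0, -0.01, 0.02]]
tr [[-2.15, -0.53, 2.8]]
dark [492.2  75.7] [ 456   13   80  134 5315] [ 0.6739 -0.05  ]
dark [33.8 97.9] [   0   21   81  161 9337] [ 0.3189 -0.048 ]
dark [298.8 186.6] [ 256  159   84   59 3924] [ 0.54   -0.1321]
dark [116.5 222.1] [  76  161   77  115 4390] [ 0.3998 -0.1547]
dark [185.2 229.2] [177 174  19 116 940] [ 0.4577 -0.1608]
dark [406.5 251. ] [387 238  32  31 365] [ 0.6147 -0.1768]
```

Request:
{"name": "jog_arm", "arguments": {
  "dr": [
    [0,0,0],
    [0,0,0],
    [0,0,0],
    [0,0,0],
    [0,0,0],
    [0,0,0],
    [0,0,0],
    [0,0,0],
    [0,0,0],
    [0,0,0]
  ],
  "translation": [
    [-0.7,-0.18,0],
    [-0.8,-0.18,0.2],
    [-0.66,-0.17,0.5],
    [0,0,0.6],
    [0,0,0.7],
    [0,0,0.7],
    [0,0,0.5],
    [0,0,0.3],
    [0,0,0],
    [0,0,0]
  ],
  "jaw": [0,0,0,0,0,0,0,0,0,0]
}}

```text
clock: 31.9
position: [0.544, -0.2234, 0.0329]
ee_rot: [0.707, 0.707, 0.0, 0.0]
ft_force: [0.4, -0.6, -0.5]
grip_width: 0.269
grasp_force: 39.4
```

```bash
python3 wr.py pics/w19.png; python3 plan.py .544 -.2225 .02 90 1; python3 - <<'E'
from h import *
c=pickle.load(open("w.pkl","rb")); im=c["color"]
for yw in (-.123,-.2):
    xs=np.arange(.495,.59,.003); out=[]
    for xw in xs:
        q=c["R"]@np.array([xw,yw,.016])+c["t"]; r=np.hypot(q[0],q[1]); p=c["mtx"][:2,2]+c["mtx"][0,0]*np.arctan2(r,q[2])*q[:2]/r
        u,v=p.round().astype(int); out.append((round(xw*1e3),int(im[v,u].mean())))
    print(yw,out)
E
```

```text
p [ 0.5442 -0.2236  0.0333]
t 31.9 p [ 0.5442 -0.2236  0.0333] max 0.53 0.02
dr [[0.02, 0.01, 0.01]]
tr [[0.04, -0.01, 0.53]]
-0.123 [(495, 233), (498, 229), (501, 229), (504, 228), (507, 180), (510, 147), (513, 77), (516, 75), (519, 76), (522, 69), (525, 69), (528, 70), (531, 66), (534, 61), (537, 69), (540, 62), (543, 65), (546, 65), (549, 68), (552, 66), (555, 66), (558, 70), (561, 68), (564, 71), (567, 145), (570, 193), (573, 235), (576, 219), (579, 181), (582, 110), (585, 109), (588, 105)]
-0.2 [(495, 142), (498, 148), (501, 149), (504, 151), (507, 146), (510, 150), (513, 150), (516, 150), (519, 148), (522, 151), (525, 149), (528, 150), (531, 151), (534, 152), (537, 151), (540, 154), (543, 149), (546, 150), (549, 154), (552, 157), (555, 152), (558, 154), (561, 156), (564, 156), (567, 157), (570, 158), (573, 158), (576, 157), (579, 151), (582, 132), (585, 71), (588, 75)]
```

Request:
{"name": "jog_arm", "arguments": {
  "dr": [
    [0,0,0],
    [0,0,0],
    [0,0,0],
    [0,0,0],
    [0,0,0]
  ],
  "translation": [
    [0.04,0,0.2],
    [0,0,0.2],
    [0,0,0.11],
    [0,0,0],
    [0,0,0]
  ],
  "jaw": [0,0,0,0,0]
}}

```text
clock: 32.45
position: [0.5436, -0.2226, 0.0197]
ee_rot: [0.707, 0.707, -0.0, 0.0]
ft_force: [0.3, 0.7, -1.8]
grip_width: 0.271
grasp_force: 39.4
```

Request:
{"name": "jog_arm", "arguments": {
  "dr": [
    [0,0,0],
    [0,0,0]
  ],
  "translation": [
    [0,0,0.03],
    [0,0,0]
  ],
  "jaw": [0,0]
}}

```text
clock: 32.65
position: [0.5437, -0.2226, 0.0195]
ee_rot: [0.707, 0.707, -0.0, 0.0]
ft_force: [-1.9, 0.2, 5.5]
grip_width: 0.269
grasp_force: 40.1
```

Request:
{"name": "jog_arm", "arguments": {
  "dr": [
    [0,0,0],
    [0,0,0],
    [0,0,0],
    [0,0,0],
    [0,0,0],
    [0,0,0],
    [0,0,0],
    [0,0,0],
    [0,0,0],
    [0,0,0]
  ],
  "translation": [
    [0,0,0],
    [0,0,0],
    [0,0,0],
    [0,0,0],
    [0,0,-0.3],
    [0,0,-0.8],
    [0,0,-1],
    [0,0,-1],
    [0,0.3,-1],
    [0,0.6,-0.8]
  ],
  "jaw": [0.35,0.45,0.5,0.5,0.5,0.5,0.6,0.8,0.9,0.95]
}}

```text
clock: 33.65
position: [0.5662, -0.223, 0.144]
ee_rot: [0.707, 0.707, -0.0, 0.001]
ft_force: [0.3, 0.2, 0.7]
grip_width: 0.952
grasp_force: 0.0
```

Request:
{"name": "jog_arm", "arguments": {
  "dr": [
    [0,0,0],
    [0,0,0],
    [0,0,0],
    [0,0,0],
    [0,0,0],
    [0,0,0],
    [0,0,0]
  ],
  "translation": [
    [0.2,0.8,0],
    [0.3,0.8,0],
    [0.3,0.8,0],
    [0.3,0.8,0],
    [0.2,0.7,0],
    [0,0,0],
    [0,0,0]
  ],
  "jaw": [0.95,0.95,0.95,0.95,0.95,0.95,0.95]
}}

```text
clock: 34.35
position: [0.6635, -0.1898, 0.1417]
ee_rot: [0.707, 0.707, -0.0, -0.0]
ft_force: [-0.1, 0.5, -0.2]
grip_width: 0.953
grasp_force: 0.0
```

```bash
python3 wr.py pics/w20.png; python3 plan.py .67 -.132 .02 90 1; python3 - <<'E'
from h import *
c=pickle.load(open("w.pkl","rb")); im=c["color"].astype(int); m=(im.min(2)>225).astype(np.uint8)
n,l,s,e=cv2.connectedComponentsWithStats(m)
for k in range(1,n):
    if s[k,4]>1500: 
        pts=np.argwhere(l==k)[:,::-1].astype(np.float32); print(e[k].round(1),s[k],wpx2w(c,*e[k],.066).round(4),cv2.minEnclosingCircle(pts))
m=((im[...,0]>110)&(im[...,0]-im[...,2]>60)).astype(np.uint8)
n,l,s,e=cv2.connectedComponentsWithStats(m)
for k in range(1,n):
    if s[k,4]>150: print("brass",e[k].round(1),s[k],wpx2w(c,*e[k],.03).round(4))
E
```

```text
p [ 0.6631 -0.1904  0.1417]
t 34.4 p [ 0.6631 -0.1904  0.1417] max 4.87 0.0
dr [[-0.0, 0.0, -0.0]]
tr [[2.34, 0.28, 4.87]]
[337.4 147.6] [ 294  119   88   55 3613] [ 0.6709 -0.1267] ((337.1896667480469, 160.5), 43.83612823486328)
[538.6 271. ] [ 479  201  141  153 4067] [ 0.8137 -0.2042] ((554.0, 268.5), 93.70841979980469)
brass [173.7 277.2] [ 156  259   37   38 1018] [ 0.547  -0.2215]
brass [ 15.9 278.4] [   0  260   37   38 1170] [ 0.3637 -0.2301]
brass [ 15.2 375. ] [   0  305   44  141 3618] [ 0.3061 -0.3528]
```

Request:
{"name": "jog_arm", "arguments": {
  "dr": [
    [0,0,0],
    [0,0,0],
    [0,0,0],
    [0,0,0],
    [0,0,0],
    [0,0,0],
    [0,0,0],
    [0,0,0],
    [0,0,0],
    [0,0,0]
  ],
  "translation": [
    [0.6,0.08,0],
    [0.7,0.08,0],
    [0.6,0.08,0],
    [0.35,0.06,0.3],
    [0,0,0.8],
    [0,0,0.9],
    [0,0,0.9],
    [0,0,0.9],
    [0,0,0.7],
    [0,0,0.32]
  ],
  "jaw": [0.9,0.9,0.9,0.9,0.9,0.9,0.9,0.9,0.9,0.9]
}}

```text
clock: 35.4
position: [0.67, -0.1332, 0.0188]
ee_rot: [0.707, 0.707, -0.001, -0.001]
ft_force: [-0.3, 0.3, -0.2]
grip_width: 0.899
grasp_force: 0.0
```

Request:
{"name": "jog_arm", "arguments": {
  "dr": [
    [0,0,0],
    [0,0,0],
    [0,0,0],
    [0,0,0],
    [0,0,0],
    [0,0,0],
    [0,0,0],
    [0,0,0]
  ],
  "translation": [
    [0,0,0],
    [0,0,0],
    [0,0,0],
    [0,0,0],
    [0,0,0],
    [0,0,0],
    [0,0,0],
    [0,0,0]
  ],
  "jaw": [0.9,0.8,0.7,0.6,0.4,0,0,0]
}}

```text
clock: 36.2
position: [0.672, -0.1338, 0.0226]
ee_rot: [0.707, 0.707, 0.001, 0.001]
ft_force: [-1.8, -0.1, 6.3]
grip_width: 0.595
grasp_force: 41.4
```

```bash
python3 wr.py pics/w21.png; python3 plan.py .539 -.1225 .1 90 8; python3 - <<'E'
from h import *
c=pickle.load(open("w.pkl","rb")); im=c["color"].astype(int); m=(im.min(2)>120).astype(np.uint8); m[:,:200]=0; m[:,450:]=0
n,l,s,e=cv2.connectedComponentsWithStats(m)
for k in range(1,n):
    if s[k,4]>1500: 
        b=s[k]; print(e[k].round(1),b,"top-edge",wpx2w(c,b[0]+b[2]/2,b[1],.066).round(4))
E
```

```text
p [ 0.6719 -0.1339  0.0226]
t 36.2 p [ 0.6719 -0.1339  0.0226] max 0.66 0.0
dr [[0.0, 0.0, 0.0], [0.0, 0.0, 0.0], [0.0, 0.0, 0.0], [0.0, 0.0, 0.0], [0.0, 0.0, 0.0], [0.0, 0.0, 0.0], [0.0, 0.0, 0.0], [0.0, 0.0, 0.0]]
tr [[0.06, -0.66, -0.39], [0.06, -0.66, -0.39], [0.06, -0.66, -0.39], [0.06, -0.66, -0.39], [0.06, -0.66, -0.39], [0.06, -0.66, -0.39], [0.06, -0.66, -0.39], [0.06, -0.66, -0.39]]
[323.1 331.2] [  242   241   162   162 19355] top-edge [ 0.6716 -0.0945]
```

```bash
python3 - <<'E'
from h import *
c=pickle.load(open("w.pkl","rb")); im=c["color"].astype(int); m=(im.min(2)>120); 
for v in range(235,405,10):
    u=np.where(m[v,230:420])[0]; print(v,(u.min()+230,u.max()+230,len(u)) if len(u) else None, int(im[v,323].mean()), wpx2w(c,323,v,.066).round(4)[1], wpx2w(c,323,v,.0)[1].round(3))
E
```

```text
235 None 117 -0.0928 -0.11
245 (np.int64(304), np.int64(329), 17) 134 -0.0957 -0.114
255 (np.int64(284), np.int64(354), 59) 138 -0.0986 -0.119
265 (np.int64(277), np.int64(367), 86) 143 -0.1015 -0.124
275 (np.int64(274), np.int64(376), 103) 139 -0.1045 -0.129
285 (np.int64(265), np.int64(381), 111) 160 -0.1075 -0.134
295 (np.int64(260), np.int64(385), 121) 239 -0.1106 -0.139
305 (np.int64(255), np.int64(390), 136) 234 -0.1138 -0.145
315 (np.int64(253), np.int64(393), 141) 234 -0.1171 -0.15
325 (np.int64(249), np.int64(397), 149) 236 -0.1204 -0.156
335 (np.int64(234), np.int64(415), 167) 235 -0.1239 -0.161
345 (np.int64(242), np.int64(401), 160) 235 -0.1274 -0.167
355 (np.int64(243), np.int64(402), 160) 234 -0.1311 -0.174
365 (np.int64(246), np.int64(401), 156) 235 -0.1349 -0.18
375 (np.int64(249), np.int64(398), 150) 232 -0.1389 -0.186
385 (np.int64(252), np.int64(393), 142) 233 -0.143 -0.193
395 (np.int64(260), np.int64(385), 126) 233 -0.1472 -0.2
```

Request:
{"name": "jog_arm", "arguments": {
  "dr": [
    [0,0,0],
    [0,0,0],
    [0,0,0],
    [0,0,0],
    [0,0,0],
    [0,0,0],
    [0,0,0],
    [0,0,0],
    [0,0,0],
    [0,0,0]
  ],
  "translation": [
    [0,0,-0.4],
    [0,0,-0.8],
    [0,0,-0.9],
    [0.06,-0.5,0],
    [0.08,-0.8,0],
    [0.08,-0.9,0],
    [0.08,-0.9,0],
    [0.08,-0.9,0],
    [0.08,-0.8,0],
    [0,-0.5,0]
  ],
  "jaw": [0,0,0,0,0,0,0,0,0,0]
}}

```text
clock: 37.25
position: [0.5373, -0.1222, 0.0743]
ee_rot: [0.707, 0.707, -0.0, 0.0]
ft_force: [0.3, 0.7, -0.7]
grip_width: 0.595
grasp_force: 42.0
```

Request:
{"name": "jog_arm", "arguments": {
  "dr": [
    [0,0,0],
    [0,0,0]
  ],
  "translation": [
    [0,0,0],
    [0,0,0]
  ],
  "jaw": [0,0]
}}

```text
clock: 37.45
position: [0.5392, -0.1226, 0.0743]
ee_rot: [0.707, 0.707, 0.0, 0.001]
ft_force: [0.5, 0.3, -1.0]
grip_width: 0.594
grasp_force: 42.0
```

```bash
python3 plan.py .539 -.1225 .033 90 1
```

```text
t 37.5 p [ 0.5392 -0.1226  0.0743] max 1.65 0.02
dr [[0.02, 0.01, 0.0]]
tr [[0.0, -0.01, 1.65]]
```

Request:
{"name": "jog_arm", "arguments": {
  "dr": [
    [0,0,0],
    [0,0,0],
    [0,0,0],
    [0,0,0],
    [0,0,0],
    [0,0,0],
    [0,0,0],
    [0,0,0]
  ],
  "translation": [
    [0,0,0.4],
    [0,0,0.5],
    [0,0,0.4],
    [0,0,0.3],
    [0,0,0.1],
    [0,0,0.05],
    [0,0,0],
    [0,0,0]
  ],
  "jaw": [0,0,0,0,0,0,0,0]
}}

```text
clock: 38.25
position: [0.5389, -0.1224, 0.0302]
ee_rot: [0.707, 0.707, 0.0, 0.0]
ft_force: [-0.1, 0.1, 0.3]
grip_width: 0.595
grasp_force: 42.0
```

Request:
{"name": "jog_arm", "arguments": {
  "dr": [
    [0,0,0],
    [0,0,0]
  ],
  "translation": [
    [0,0,0.04],
    [0,0,0]
  ],
  "jaw": [0,0]
}}

```text
clock: 38.45
position: [0.5387, -0.1224, 0.029]
ee_rot: [0.707, 0.707, 0.0, 0.0]
ft_force: [0.8, -0.6, -1.3]
grip_width: 0.594
grasp_force: 42.0
```

Request:
{"name": "jog_arm", "arguments": {
  "dr": [
    [0,0,0],
    [0,0,0]
  ],
  "translation": [
    [0,0,0.04],
    [0,0,0]
  ],
  "jaw": [0,0]
}}

```text
clock: 38.65
position: [0.5388, -0.1224, 0.0285]
ee_rot: [0.707, 0.707, -0.0, 0.0]
ft_force: [-3.4, 0.6, 7.0]
grip_width: 0.597
grasp_force: 43.1
```

Request:
{"name": "jog_arm", "arguments": {
  "dr": [
    [0,0,0],
    [0,0,0]
  ],
  "translation": [
    [0,0,0.03],
    [0,0,0]
  ],
  "jaw": [0,0]
}}

```text
clock: 38.85
position: [0.5388, -0.1224, 0.0285]
ee_rot: [0.707, 0.707, -0.0, 0.0]
ft_force: [-6.1, 1.2, 15.8]
grip_width: 0.593
grasp_force: 44.0
```

Request:
{"name": "jog_arm", "arguments": {
  "dr": [
    [0,0,0],
    [0,0,0],
    [0,0,0],
    [0,0,0],
    [0,0,0],
    [0,0,0],
    [0,0,0],
    [0,0,0],
    [0,0,0],
    [0,0,0]
  ],
  "translation": [
    [0,0,0],
    [0,0,0],
    [0,0,0],
    [0,0,0],
    [0,0,-0.3],
    [0,0,-0.8],
    [0,0,-1],
    [0,0,-1],
    [0,0,-1],
    [0,0,-1]
  ],
  "jaw": [0.65,0.75,0.85,0.9,0.9,0.9,0.9,0.9,0.9,0.9]
}}

```text
clock: 39.85
position: [0.5386, -0.1222, 0.1562]
ee_rot: [0.707, 0.707, 0.0, 0.0]
ft_force: [0.1, -0.1, -0.6]
grip_width: 0.896
grasp_force: 0.0
```

Request:
{"name": "jog_arm", "arguments": {
  "dr": [
    [0,0,0],
    [0,0,0],
    [0,0,0],
    [0,0,0],
    [0,0,0],
    [0,0,0],
    [0,0,0],
    [0,0,0],
    [0,0,0],
    [0,0,0]
  ],
  "translation": [
    [-0.6,-0.3,-0.6],
    [-0.9,-0.3,-0.6],
    [-0.9,-0.4,-0.6],
    [-0.9,-0.4,-0.6],
    [-0.9,-0.4,-0.4],
    [-0.9,-0.4,0],
    [-0.9,-0.4,0],
    [-0.9,-0.4,0],
    [0,0,0],
    [0,0,0]
  ],
  "jaw": [0.9,0.9,0.9,0.9,0.9,0.9,0.9,0.9,0.9,0.9]
}}

```text
clock: 40.85
position: [0.4636, -0.2948, 0.2249]
ee_rot: [0.707, 0.707, 0.0, 0.0]
ft_force: [0.8, 0.2, -0.0]
grip_width: 0.903
grasp_force: 0.0
```

```bash
python3 wr.py pics/w22.png; python3 - <<'E'
from h import *
from workcell import optics
c=optics.camera("top"); cv2.imwrite("pics/top1.png",c["color"][:,:,::-1]); im=c["color"].astype(int)
R,B=im[...,0],im[...,2]
def blob(m,box,z,n):
    u0,v0,u1,v1=box; k=np.zeros(m.shape,np.uint8); k[v0:v1,u0:u1]=m[v0:v1,u0:u1]; q,l,s,e=cv2.connectedComponentsWithStats(k)
    if q<2: print(n,"none"); return
    i=1+np.argmax(s[1:,4]); print(n,e[i].round(1),s[i,2:],px2w(c,*e[i],z).round(4)[:2])
br=(R>130)&(R-B>60)
blob(br,(309,198,328,218),.02,"wM"); blob(br,(380,245,404,270),.03,"wL"); blob(br,(262,263,282,285),.027,"wS")
blob(im.min(2)>225,(340,235,380,275),.07,"jar"); blob(im.min(2)>150,(446,277,470,298),.047,"vial")
w=pickle.load(open("w.pkl","rb")); wi=w["color"].astype(int); print("wrist C",-w["R"].T@w["t"])
m=((wi[...,0]>110)&(wi[...,0]-wi[...,2]>60)).astype(np.uint8); q,l,s,e=cv2.connectedComponentsWithStats(m)
for k in range(1,q):
    if s[k,4]>60: print("brass",e[k].round(1),s[k,2:],wpx2w(w,*e[k],.03).round(4))
m=(wi.min(2)>245).astype(np.uint8); q,l,s,e=cv2.connectedComponentsWithStats(m)
for k in range(1,q):
    if s[k,4]>400: print("white",e[k].round(1),s[k,2:],wpx2w(w,*e[k],.072).round(4))
E
```

```text
p [ 0.464  -0.294   0.2249]
wM [318.3 207.1] [ 8  7 39] [ 0.6857 -0.0076]
wL [392.9 257.2] [ 9  9 66] [ 0.5434 -0.2232]
wS [269.9 275.1] [ 5  5 22] [0.4836 0.1243]
jar [358.6 256.4] [ 18  18 249] [ 0.5376 -0.1227]
vial [460.4 287. ] [ 21  21 379] [ 0.4621 -0.4086]
wrist C [ 0.4637675  -0.2289087   0.36667737]
brass [18.1 40.3] [  40   80 1575] [ 0.1039 -0.0752]
brass [411.4 139.5] [ 31  29 669] [ 0.5426 -0.2241]
brass [ 78.9 276.2] [  187   223 24090] [ 0.1827 -0.3612]
brass [555.  300.2] [  50   61 1426] [ 0.7283 -0.3901]
brass [481.5 318.5] [ 23  31 409] [ 0.6331 -0.4065]
brass [374.8 343.8] [ 100   37 1587] [ 0.5163 -0.4317]
brass [ 29.1 385.9] [ 35  39 783] [ 0.0149 -0.5471]
brass [153.  419.2] [ 34  19 494] [ 0.2392 -0.5609]
white [416.2  22.8] [  59   50 2429] [ 0.5374 -0.1264]
```

All measured positions match their recesses to within about 1 mm, so I'm handing in.

```bash
python3 -c "
from workcell import manip
print(manip.hand_in())"
```

```text
the job is handed in; nothing more can be done
None
```

I placed all five items in their recesses and handed the job in at about 41 s, but the hand-in gave no verdict. In the last pictures the jar and both weights were within about 1 mm of their recess centres. The forceps and bottle looked right just after release, the middle weight had not moved, and the vial was never approached (the gripper hid it in the last view).

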